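# Take the bench pile apart into its fitted trays

### The job

Clear the pile on the bench: starting at the top, one piece at a time, take off the small metal drill guide block, the shorter pine offcut, the longer pine offcut and last the sanding block, and lay each flat in the wooden tray whose pocket is made for its size, lengthwise in the middle of the pocket. Do not shift the rest of the pile while you take from it, do not tip any piece over, and leave the pieces already put away, the tape measure and the roll of masking tape where they are.

Things in the scene. Friction and masses are not known exactly. Their poses are not given: they have to be found in the camera images.
- drill_guide: small plain metal drill guide block with three brass-rimmed holes in a row down its top face, lying on top of the pile; 26 (x) x 48 (y) x 16 (z) mm, 80 g. Origin: middle of its underside; y along its length, z up. Its length lies roughly along that of the short offcut.
- short_offcut: the shorter pine offcut, second from the top; 45 (x) x 70 (y) x 18 (z) mm, 45 g. Origin: middle of its underside; y along its length, z up. It lies roughly crosswise on the long offcut.
- long_offcut: the longer pine offcut, third from the top; 45 (x) x 85 (y) x 22 (z) mm, 60 g. Origin: middle of its underside; y along its length, z up. It lies roughly lengthwise on the sanding block.
- sanding_block: grey-brown sanding block, at the bottom of the pile, on the table; 63 (x) x 105 (y) x 36 (z) mm, 110 g. Origin: middle of its underside; y along its length, z up. Left of the pile lies a closed dark green tool case, 72 mm high, between the trays on its left and right, with its carrying handle towards the pile.
- tray_guide: open tray with the smallest pocket, 40 (x) x 62 (y) mm, for the drill guide. Pale plywood base, dark wooden end rails and corner pieces (5 mm thick, tops 14 mm above the table); the long sides are open in the middle for fingers. Pocket floor 4 mm above the table. Fixed to the table; the four trays differ only in size. Origin: centre of the underside, on the table; y along the pocket's length, z up.
- tray_short: open tray with the second smallest pocket, 59 (x) x 84 (y) mm, for the shorter offcut. Pale plywood base, dark wooden end rails and corner pieces (5 mm thick, tops 14 mm above the table); the long sides are open in the middle for fingers. Pocket floor 4 mm above the table. Fixed to the table; the four trays differ only in size. Origin: centre of the underside, on the table; y along the pocket's length, z up.
- tray_long: open tray with the second largest pocket, 59 (x) x 99 (y) mm, for the longer offcut. Pale plywood base, dark wooden end rails and corner pieces (5 mm thick, tops 14 mm above the table); the long sides are open in the middle for fingers. Pocket floor 4 mm above the table. Fixed to the table; the four trays differ only in size. Origin: centre of the underside, on the table; y along the pocket's length, z up.
- tray_sanding: open tray with the largest pocket, 77 (x) x 119 (y) mm, for the sanding block. Pale plywood base, dark wooden end rails and corner pieces (5 mm thick, tops 14 mm above the table); the long sides are open in the middle for fingers. Pocket floor 4 mm above the table. Fixed to the table; the four trays differ only in size. Origin: centre of the underside, on the table; y along the pocket's length, z up.
- tape_measure: yellow and black tape measure, 38 x 77 x 63 mm, standing near the pile; leave it alone. Origin: middle of its underside.
- masking_tape: roll of masking tape lying flat, 104 mm across, 25 mm high, beyond the trays; leave it alone. Origin: middle of its underside.

How it is judged:
On the way, in this order (a step that is already met when the one before it is completed fails the run):
1. the drill guide block lies released in its own tray, the rest of the pile has not shifted by more than 20 mm (horizontal distance between drill_guide and tray_guide below 0.012 m and z of drill_guide in the frame of tray_guide between 0 and 0.008 m and angle between drill_guide's own z axis and vertical below 0.1 rad and angle between the y axis of drill_guide and the y axis of tray_guide, either way round below 0.3 rad and linear speed of drill_guide below 0.02 m/s and angular speed of drill_guide below 0.2 rad/s and contact force between drill_guide and the fingers below 0.05 N and distance of each of short_offcut, long_offcut, sanding_block from where it was at the start of the episode below 0.02 m), for 0.2 s.
2. the shorter pine offcut lies released in its own tray, the rest of the pile has not shifted by more than 20 mm (horizontal distance between short_offcut and tray_short below 0.012 m and z of short_offcut in the frame of tray_short between 0 and 0.008 m and angle between each of short_offcut, drill_guide's own z axis and vertical below 0.1 rad and angle between the y axis of short_offcut and the y axis of tray_short, either way round below 0.3 rad and linear speed of short_offcut below 0.02 m/s and angular speed of short_offcut below 0.2 rad/s and contact force between short_offcut and the fingers below 0.05 N and distance of each of long_offcut, sanding_block from where it was at the start of the episode below 0.02 m and horizontal distance between drill_guide and tray_guide below 0.012 m and z of drill_guide in the frame of tray_guide between 0 and 0.008 m and angle between the y axis of drill_guide and the y axis of tray_guide, either way round below 0.3 rad), for 0.2 s.
3. the longer pine offcut lies released in its own tray, the rest of the pile has not shifted by more than 20 mm (horizontal distance between long_offcut and tray_long below 0.012 m and z of long_offcut in the frame of tray_long between 0 and 0.008 m and angle between each of long_offcut, drill_guide, short_offcut's own z axis and vertical below 0.1 rad and angle between the y axis of long_offcut and the y axis of tray_long, either way round below 0.3 rad and linear speed of long_offcut below 0.02 m/s and angular speed of long_offcut below 0.2 rad/s and contact force between long_offcut and the fingers below 0.05 N and distance of sanding_block from where it was at the start of the episode below 0.02 m and horizontal distance between drill_guide and tray_guide below 0.012 m and z of drill_guide in the frame of tray_guide between 0 and 0.008 m and angle between the y axis of drill_guide and the y axis of tray_guide, either way round below 0.3 rad and horizontal distance between short_offcut and tray_short below 0.012 m and z of short_offcut in the frame of tray_short between 0 and 0.008 m and angle between the y axis of short_offcut and the y axis of tray_short, either way round below 0.3 rad), for 0.2 s.
4. the sanding block lies released in its own tray (horizontal distance between sanding_block and tray_sanding below 0.012 m and z of sanding_block in the frame of tray_sanding between 0 and 0.008 m and angle between each of sanding_block, drill_guide, short_offcut, long_offcut's own z axis and vertical below 0.1 rad and angle between the y axis of sanding_block and the y axis of tray_sanding, either way round below 0.3 rad and linear speed of sanding_block below 0.02 m/s and angular speed of sanding_block below 0.2 rad/s and contact force between sanding_block and the fingers below 0.05 N and horizontal distance between drill_guide and tray_guide below 0.012 m and z of drill_guide in the frame of tray_guide between 0 and 0.008 m and angle between the y axis of drill_guide and the y axis of tray_guide, either way round below 0.3 rad and horizontal distance between short_offcut and tray_short below 0.012 m and z of short_offcut in the frame of tray_short between 0 and 0.008 m and angle between the y axis of short_offcut and the y axis of tray_short, either way round below 0.3 rad and horizontal distance between long_offcut and tray_long below 0.012 m and z of long_offcut in the frame of tray_long between 0 and 0.008 m and angle between the y axis of long_offcut and the y axis of tray_long, either way round below 0.3 rad), for 0.2 s.
At the end, for the whole second after the job is handed in: Drill guide, shorter offcut, longer offcut and sanding block each lie flat (within 6 degrees) on the floor of their own tray, centre within 12 mm of the pocket's centre and length along the pocket (within 17 degrees, either way round), released and at rest (all of step 4 and linear speed of each of drill_guide, short_offcut, long_offcut below 0.02 m/s and angular speed of each of drill_guide, short_offcut, long_offcut below 0.2 rad/s and contact force between each of drill_guide, short_offcut, long_offcut and the fingers below 0.05 N); the robot touches nothing.
It fails at once if the tape measure is moved by more than 20 mm (distance of tape_measure from where it was at the start of the episode above 0.02 m).
It fails at once if the roll of masking tape is moved by more than 20 mm (distance of masking_tape from where it was at the start of the episode above 0.02 m).
It fails at once if a piece of the pile is tipped by more than 35 degrees (angle between any of drill_guide, short_offcut, long_offcut, sanding_block's own z axis and vertical above 0.61 rad).
It also fails if it takes over 106 s, if anything falls off the work surface, if the arm or the gripper's body presses on something with over 40 N, if the wrist force passes 120 N, or if a joint passes its speed limit or range.

### The arm

A 6-joint arm with a two-finger parallel gripper is mounted at the origin on a cart in front of the work surface, level with it; the furniture and walls round the work are solid. World frame = base frame: x ahead of the robot, y to its left, z up, the work surface at z = 0. Lengths are in m, angles in rad, forces in N, time in s.
With the tool pointing down it reaches from about 0.25 to 0.775 m from the base axis. Payload 4 kg.
Tool frame: the origin (TCP) lies on the centre line of the jaws, within the pads' length; the fingertips stand bot.nose_length ahead of it and the grasp point (between the pads) lies 2 mm behind it (bot.nose_length is the distance from the TCP to the fingertips, in m); z points along the fingers, y is the direction in which the jaws open and shut (so a half turn about z gives the same grasp; the last joint's range is limited). The gripper opens to 85 mm and grips with 20 to 120 N. Pads are 22 mm wide; open, the fingers measure 114 mm over their backs; the gripper's body (76 mm by 85 mm) begins 54 mm behind the grasp point. The pads swing forward as they close: fully open they stand 13 mm farther back than shut.
Start: joints at [1.172, 0.087, 1.371, -0, 1.684, -0.103], TCP at [0.16, 0.526, 0.248] pointing down, gripper open.
Joint ranges: [-3.1, 3.1], [-0.76, 2.03], [0.27, 2.55], [-1.08, 4.22], [0.17, 2.65], [-2.57, 2.57]. Speed limits (rad/s): [2.79, 2.79, 3.14, 3.14, 3.14, 3.14].

### API

Orientations are given as a rotation vector (axis times angle).
In Python, from plant import bot, camera, camera_info, ticket gives the robot as it stands.
- The arm moves only by the tool servo_tool, never from a script. Its argument "targets" is a list of rows, each an object of numbers: "fingers": the closure in counts, from 0 (fully open) to 255 (shut); "tx", "ty", "tz": the shift along the tool's x, y, z each as a share of 0.05 m, from -1 to 1; "ax", "ay", "az": the turn, a rotation vector about the tool's x, y, z each as a share of 0.1 rad, from -1 to 1. A call has 1 to 10 rows; each row shifts and turns the commanded pose from where the row before left it, along the tool's axes as they then stand; what a row does not reach is not made up. A row lasts 1/10 s, in which the tool goes at most 50 mm and 8.59 degrees, less where a joint would pass 70% of its speed; a pose out of reach is approached as far as the arm can. A call with a number of a shift or a turn outside -1 to 1 is refused whole. A call with a gripper value outside its range is refused whole. The fingers move at their own pace and stop on an object; "squeeze" is the grip in N (left out, the last holds). Time passes only in rows, so rows that do not move let the fingers close. It gives the time, the measured TCP pose, the force and the opening at its end, in the units of the state.
- bot.read_state(): the state, without advancing time (a new reading comes with each control period).
- camera(name): name is "side" or "top"; returns (picture, depth): 400x640x3 uint8, red, green, blue; 400x640 float32, m along the optical axis (not along the pixel's ray), 0 where there is no reading.
- camera_info(name): a dict with "fovy" (degrees; the focal length in pixels is half the picture's height over the tangent of half this angle, whatever the lens; pixels are square), "cx", "cy" (the principal point, pixels), "rvec" (rotation vector, rad) and "tvec" (3), from world to camera coordinates, as OpenCV has them. Camera axes: x right, y down, z forward; pixel columns grow to the right and rows downward; lengths in m; the calibration is good to about 2 mm. A picture is of the moment at which its call begins. camera_info takes no time and is no camera call.
- ticket.close_job(): hands the job in, once; it reports no verdict.
The state is a dict: "time": time; "joint_pos": joint angles; "joint_vel": joint speeds; "effort": joint torques, N m; "ee_pos": TCP position; "tcp_rot": TCP orientation; "wrist_force": force on the tool from outside, world axes, zero at the start; "torque": the same for the moment, N m; "grip_width": opening from 0.0 (shut) to 1.0 (fully open).
Only numpy, scipy, OpenCV 4.12 (cv2) and the standard library are available. Lean on these libraries where they do the work, as an engineer would, in place of code of your own. Each camera call takes 0.05 s, during which the arm holds its last target.

## Working session

There is one attempt and no reset: what is moved stays moved. The work goes in short steps, Python scripts to look and compute and a tool call to move; the robot and the scene stay as the last step left them, time stands still between calls to the robot, and variables do not carry over. Pictures are saved under pics/ and viewed, and the job is handed in when it is done.

Besides the shell and the picture viewer there is one more tool, called after ">>>" as name(argument=value, ...), one argument or row to a line, values as JSON. servo_tool: Moves the arm, as the interface text tells. Shift numbers are shares of 0.05 m and turn numbers shares of 0.1 rad, none past 1 either way. Its arguments: {"type":"object","properties":{"targets":{"type":"array","items":{"type":"object","properties":{"fingers":{"type":"number"},"tx":{"type":"number","minimum":-1,"maximum":1},"ty":{"type":"number","minimum":-1,"maximum":1},"tz":{"type":"number","minimum":-1,"maximum":1},"ax":{"type":"number","minimum":-1,"maximum":1},"ay":{"type":"number","minimum":-1,"maximum":1},"az":{"type":"number","minimum":-1,"maximum":1}}}},"squeeze":{"type":"number"}},"required":["targets"]}

```bash
mkdir -p pics; ls
python3 - <<'E'
from plant import bot,camera,camera_info,ticket
import cv2,numpy as np
print(bot.read_state(), bot.nose_length)
for n in ("side","top"):
    p,d=camera(n); cv2.imwrite(f"pics/{n}0.png",p[:,:,::-1]); np.savez(f"{n}0.npz",p=p,d=d)
    i=camera_info(n); print(n,i); R=cv2.Rodrigues(np.array(i["rvec"],float))[0]; print("cam pos",-R.T@np.array(i["tvec"]).ravel(),(d>0).mean())
E
```

```text
pics
{'time': 0.0, 'joint_pos': array([ 1.17192830e+00,  8.80217322e-02,  1.37225748e+00, -3.75092103e-06,
        1.68358046e+00, -1.03080416e-01]), 'joint_vel': array([-0.00023689, -0.00092029, -0.00036742,  0.00206458,  0.00022484,
       -0.00127061]), 'effort': array([-1.07518797e-03, -3.51874924e+01, -3.13262308e+01, -2.41300095e-04,
        1.10957015e-02,  9.64109603e-06]), 'ee_pos': array([0.16014185, 0.525702  , 0.24710095]), 'tcp_rot': array([-0.46284814, -3.1067426 ,  0.00345031]), 'wrist_force': array([0.59434704, 0.08032404, 0.09617665]), 'torque': array([-0.03603548,  0.00545686, -0.00787837]), 'grip_width': 1.0009353922088828} 0.017
side {'fovy': 49.032363236117774, 'cx': 315.5507592168799, 'cy': 198.05314687876262, 'rvec': array([ 1.95613868, -0.02896767,  0.04061872]), 'tvec': array([-0.52690948,  0.01004718,  1.31463421])}
cam pos [ 0.47086929 -1.23405209  0.51126823] 0.99596484375
top {'fovy': 45.4550858218189, 'cx': 319.5244378519362, 'cy': 196.38181244340907, 'rvec': array([ 2.1546797 , -2.12270922,  0.21293033]), 'tvec': array([-0.17203895,  0.53228826,  1.18618959])}
cam pos [ 0.31741434 -0.13885418  1.26488798] 0.99598828125
```

View pics/top0.png

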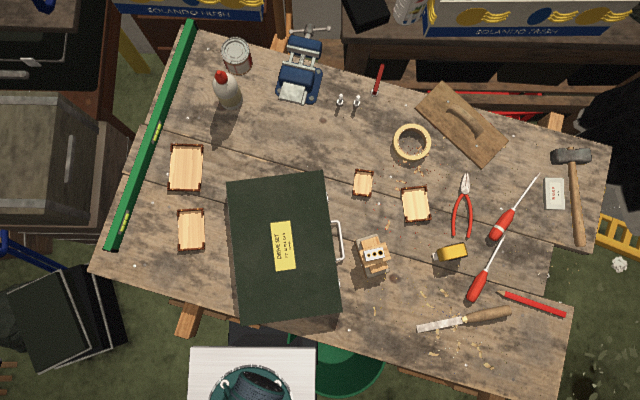

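View pics/side0.png

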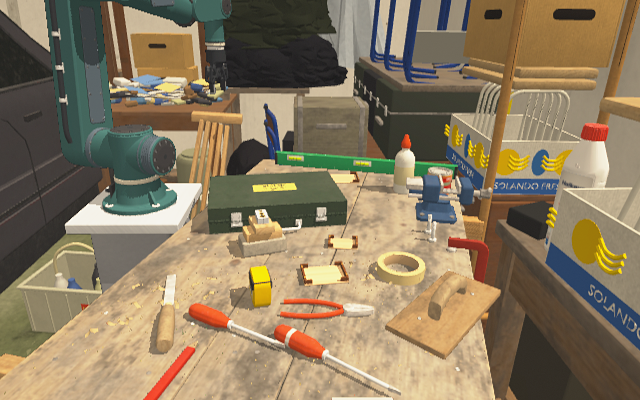

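```bash
cat > h.py <<'E'
import cv2,numpy as np
from plant import bot,camera,camera_info,ticket
def K(n):
    i=camera_info(n); f=200/np.tan(np.radians(i["fovy"])/2)
    return f,i["cx"],i["cy"],cv2.Rodrigues(np.array(i["rvec"],float))[0],np.array(i["tvec"],float).ravel()
def cloud(n,d):
    f,cx,cy,R,t=K(n); v,u=np.mgrid[:400,:640]
    P=np.stack([(u-cx)/f*d,(v-cy)/f*d,d],-1)
    return (P-t)@R
def ray(n,uv,z):
    f,cx,cy,R,t=K(n); uv=np.atleast_2d(uv).astype(float)
    D=np.c_[(uv[:,0]-cx)/f,(uv[:,1]-cy)/f,np.ones(len(uv))]@R; C=-R.T@t
    s=(z-C[2])/D[:,2]; return C+s[:,None]*D
def proj(n,P):
    f,cx,cy,R,t=K(n); p=np.atleast_2d(P)@R.T+t
    return np.c_[cx+f*p[:,0]/p[:,2],cy+f*p[:,1]/p[:,2]]
E
python3 - <<'E'
from h import *
z=np.load("top0.npz"); W=cloud("top",z["d"]); p=z["p"]
for nm,(u,v) in dict(table=(300,150),t2=(400,280),trA=(185,167),trB=(191,230),trC=(363,184),trD=(415,204),case=(260,200),pile=(368,254),tape=(452,250),mask=(399,131)).items(): print(nm,W[v,u].round(4))
for n,c in (("pile",(300,200,480,300)),("trR",(330,150,450,240)),("trL",(150,130,240,260))):
    x0,y0,x1,y1=c; im=p[y0:y1,x0:x1,::-1]; s=min(800/(x1-x0),600/(y1-y0)); cv2.imwrite(f"pics/{n}.png",cv2.resize(im,None,fx=s,fy=s,interpolation=cv2.INTER_CUBIC)); print(n,s)
sd=np.load("side0.npz")["p"]; cv2.imwrite("pics/sidepile.png",cv2.resize(sd[200:320,220:380,::-1],None,fx=5,fy=5,interpolation=cv2.INTER_CUBIC))
E
```

```text
table [ 0.6712 -0.11    0.0015]
t2 [ 0.3174 -0.1389  1.2649]
trA [0.6164 0.1978 0.007 ]
trB [0.4468 0.1715 0.0074]
trC [ 0.5786 -0.2819  0.0053]
trD [ 0.5266 -0.4221  0.0032]
case [ 0.5177 -0.014   0.0788]
pile [ 0.3856 -0.2833  0.0955]
tape [ 0.4005 -0.4995  0.0643]
mask [ 0.7229 -0.378   0.0256]
pile 4.444444444444445
trR 6.666666666666667
trL 4.615384615384615
```

View pics/pile.png

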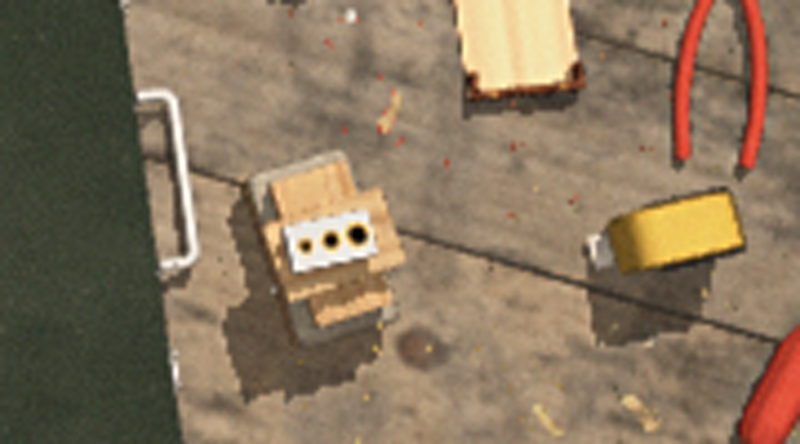

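View pics/trR.png

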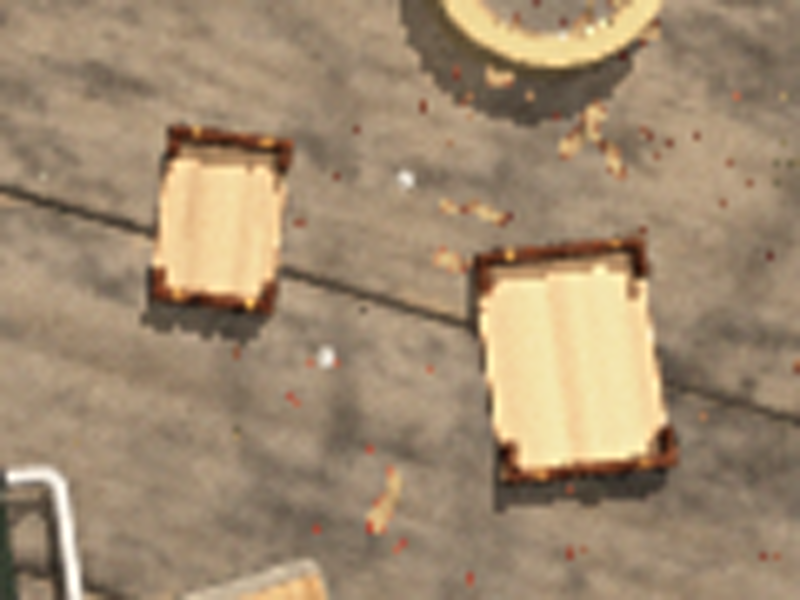

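View pics/trL.png

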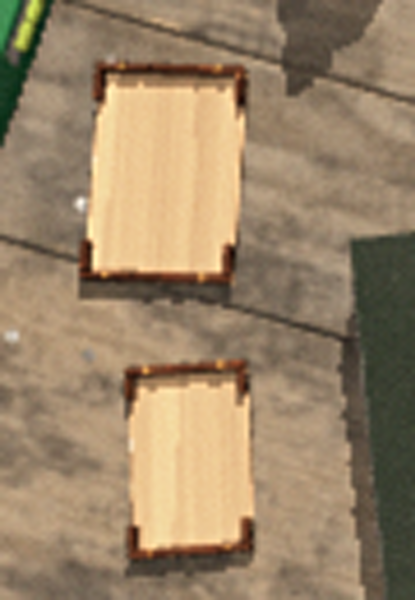

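View pics/sidepile.png

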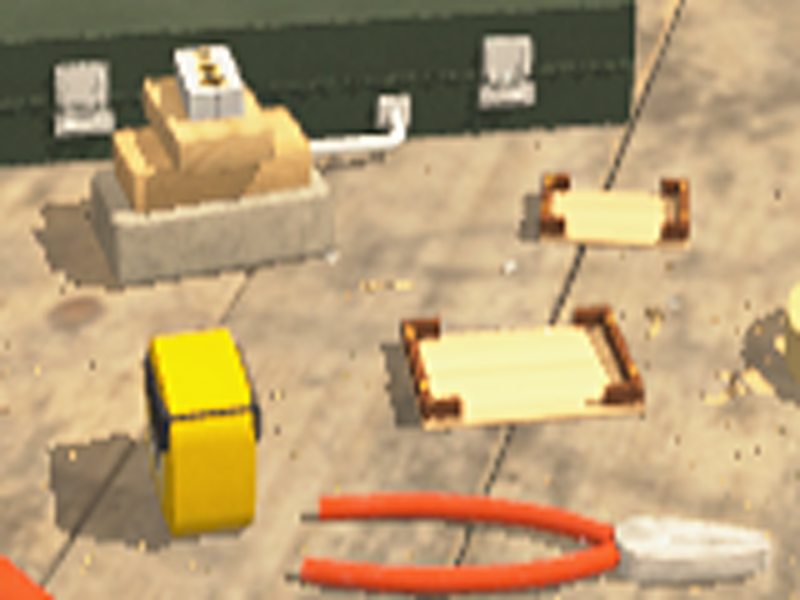

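```bash
cat >> h.py <<'E'
def rect(xy):
    """centre, (short,long), yaw of long axis in [-90,90)"""
    (c,(a,b),th)=cv2.minAreaRect((np.asarray(xy)[:,:2]*1000).astype(np.float32))
    if a>b: L,S,ang=a,b,th
    else: L,S,ang=b,a,th+90
    return np.round(np.array(c)/1000,4),round(S,1),round(L,1),round((ang+90)%180-90,1)
E
python3 - <<'E'
from h import *
z=np.load("top0.npz"); W=cloud("top",z["d"]); p=z["p"]
roi=np.zeros((400,640),bool); roi[225:290,345:405]=1
h=W[...,2]
print("hist",np.histogram(h[roi],bins=np.arange(-.01,.11,.005)))
for n,H in (("guide",.092),("short",.076),("long",.058),("sand",.036)):
    m=roi&(abs(h-H)<.006)
    n8,l,s,_=cv2.connectedComponentsWithStats(m.astype(np.uint8)) 
    v,u=np.nonzero(m); P=ray("top",np.c_[u,v],H); print(n,m.sum(),"medz",np.median(h[m]).round(4),rect(P), rect(W[m]))
    keep=[i for i in range(1,n8) if s[i,4]>8]; m2=np.isin(l,keep); v,u=np.nonzero(m2); P=ray("top",np.c_[u,v],H); print("   comps",s[1:,4],rect(P))
hsv=cv2.cvtColor(p,cv2.COLOR_RGB2HSV)
for n,(x0,y0,x1,y1) in dict(A=(160,135,212,200),B=(170,202,212,258),C=(346,162,380,205),D=(392,180,438,230)).items():
    r=np.zeros((400,640),bool); r[y0:y1,x0:x1]=1
    rail=r&(hsv[...,2]<130)&(hsv[...,1]>130)&((hsv[...,0]<14)|(hsv[...,0]>170))
    pale=r&(hsv[...,2]>200)&(hsv[...,1]>60)
    o=[]
    for m,H in ((rail,.014),(pale,.004)):
        k,l,s,_=cv2.connectedComponentsWithStats(m.astype(np.uint8),connectivity=8)
        m=np.isin(l,[i for i in range(1,k) if s[i,4]>(6 if H>.01 else 50)])
        v,u=np.nonzero(m); o.append((m.sum(),rect(ray("top",np.c_[u,v],H))))
    print(n,o)
E
```

```text
hist (array([  40, 1072, 1552,  107,    1,    5,   10,   22,  110,  137,   16,
          1,   19,  187,   83,    2,   90,  186,   28,   25,  151,   37,
          0]), array([-0.01 , -0.005,  0.   ,  0.005,  0.01 ,  0.015,  0.02 ,  0.025,
        0.03 ,  0.035,  0.04 ,  0.045,  0.05 ,  0.055,  0.06 ,  0.065,
        0.07 ,  0.075,  0.08 ,  0.085,  0.09 ,  0.095,  0.1  ,  0.105]))
guide 212 medz 0.0927 (array([ 0.3865, -0.2976]), 25.9, 48.6, -77.2) (array([ 0.3866, -0.2979]), 26.0, 47.8, -77.2)
   comps [212] (array([ 0.3865, -0.2976]), 25.9, 48.6, -77.2)
short 298 medz 0.0762 (array([ 0.3854, -0.302 ]), 44.3, 70.8, -70.9) (array([ 0.3856, -0.3024]), 44.4, 70.5, -71.0)
   comps [298] (array([ 0.3854, -0.302 ]), 44.3, 70.8, -70.9)
long 283 medz 0.0586 (array([ 0.3849, -0.2968]), 58.3, 84.5, 18.8) (array([ 0.3849, -0.2966]), 58.8, 84.7, 18.6)
   comps [143   1   1   1 135   1   1] (array([ 0.3871, -0.3032]), 44.9, 84.5, 18.8)
sand 261 medz 0.0357 (array([ 0.3859, -0.3005]), 63.3, 104.2, 17.9) (array([ 0.386, -0.301]), 63.4, 104.5, 17.7)
   comps [124   1   1   1   2   1 131] (array([ 0.3859, -0.3005]), 63.3, 104.2, 17.9)
A [(np.int64(161), (array([0.6146, 0.1968]), 87.5, 129.2, 0.1)), (np.int64(1235), (array([0.6128, 0.1972]), 86.0, 113.7, -0.5))]
B [(np.int64(105), (array([0.4487, 0.1715]), 67.8, 107.9, 5.1)), (np.int64(855), (array([0.4466, 0.1726]), 68.0, 91.6, 4.9))]
C [(np.int64(69), (array([ 0.581 , -0.2809]), 48.8, 72.4, -5.6)), (np.int64(331), (array([ 0.5782, -0.2804]), 49.0, 55.5, -6.6))]
D [(np.int64(102), (array([ 0.5259, -0.4212]), 68.9, 93.5, 6.8)), (np.int64(680), (array([ 0.5254, -0.4227]), 68.1, 81.2, 7.2))]
```

Run:
```python
from h import *
z=np.load("top0.npz"); W=cloud("top",z["d"]); p=z["p"]; h=W[...,2]
m=(h>.06)&(h<.1); m[:160]=0;m[:,:215]=0;m[330:]=0;m[:,350:]=0
print(rect(W[m]),np.median(h[m]),np.percentile(h[m],[5,95]))
pts=W[m][:,:2]; c=cv2.boxPoints(cv2.minAreaRect((pts*1000).astype(np.float32))); print(c.round())
g=p.min(-1)
hm=(g>150); hm[:215]=0; hm[265:]=0; hm[:,:328]=0; hm[:,346:]=0
print(hm.sum(), "handle z",np.percentile(h[hm],[5,50,95]), W[hm].min(0),W[hm].max(0))
R=cv2.Rodrigues(bot.read_state()["tcp_rot"])[0]; print(R.round(3))
tp=(h>.045)&(h<.08); tp[:,:430]=0;tp[:240]=0;tp[262:]=0;tp[:,470:]=0
print("tape",rect(W[tp]))
```

```text
(array([ 0.4059, -0.0729]), 250.4, 360.5, 8.4) 0.07260570391290663 [0.0688285  0.07641432]
[[ 209.   25.]
 [ 246. -223.]
 [ 602. -170.]
 [ 566.   77.]]
112 handle z [0.0120583  0.01736717 0.02234697] [ 0.3733986  -0.23062215 -0.00248308] [ 0.48006473 -0.1955165   0.02450314]
[[-0.957  0.292 -0.001]
 [ 0.292  0.957 -0.002]
 [ 0.    -0.002 -1.   ]]
tape (array([ 0.3976, -0.5065]), 38.3, 65.6, -75.8)
```

```bash
cat > go.py <<'E'
import sys
from h import *
def plan(x,y,z,yaw):
    s=bot.read_state(); R=cv2.Rodrigues(s["tcp_rot"])[0]; p=s["ee_pos"]
    y0=np.degrees(np.arctan2(R[1,1],R[0,1])); dy=(yaw-y0+180)%360-180
    # after rotation, tool vertical
    a=np.radians(yaw); Rt=np.array([[np.sin(a),np.cos(a),0],[-np.cos(a),np.sin(a),0],[0,0,-1]])
    d=np.array([x,y,z])-p
    print("t",round(s["time"],2),"p",p.round(4),"yaw",y0.round(2),"tilt",np.degrees(np.arccos(-R[2,2])).round(2),"grip",round(85*s["grip_width"],1),"F",s["wrist_force"].round(1),"q",s["joint_pos"].round(2))
    print("az units",(-np.radians(dy)/.1).round(2),"shift units AFTER turn",(Rt.T@d/.05).round(2),"BEFORE turn (now axes)",(R.T@d/.05).round(2))
if __name__=="__main__": plan(*map(float,sys.argv[1:]))
E
python3 go.py .3865 -.2976 .247 12.8
```

```text
t 0.1 p [0.1602 0.5257 0.2472] yaw 73.05 tilt 0.12 grip 84.9 F [-0.1 -0.4  1.4] q [ 1.17  0.09  1.37 -0.    1.68 -0.1 ]
az units 10.52 shift units AFTER turn [17.06  0.77  0.  ] BEFORE turn (now axes) [ -9.13 -14.43   0.03]
```

>>> servo_tool(
  targets=[
    {"az":1},
    {"az":1},
    {"az":1},
    {"az":1},
    {"az":1},
    {"az":1},
    {"az":1},
    {"az":1},
    {"az":1},
    {"az":1},
  ],
  squeeze=30,
)

```text
validation failed for argument at $.ta...
```

```bash
python3 go.py .3865 -.2976 .247 12.8
```

```text
t 0.1 p [0.1602 0.5257 0.2472] yaw 73.05 tilt 0.12 grip 84.9 F [-0.1 -0.4  1.4] q [ 1.17  0.09  1.37 -0.    1.68 -0.1 ]
az units 10.52 shift units AFTER turn [17.06  0.77  0.  ] BEFORE turn (now axes) [ -9.13 -14.43   0.03]
```

>>> servo_tool(
  targets=[
    {"tx":0,"ty":0,"tz":0,"ax":0,"ay":0,"az":1,"fingers":0},
    {"tx":0,"ty":0,"tz":0,"ax":0,"ay":0,"az":1,"fingers":0},
    {"tx":0,"ty":0,"tz":0,"ax":0,"ay":0,"az":1,"fingers":0},
    {"tx":0,"ty":0,"tz":0,"ax":0,"ay":0,"az":1,"fingers":0},
    {"tx":0,"ty":0,"tz":0,"ax":0,"ay":0,"az":1,"fingers":0},
    {"tx":0,"ty":0,"tz":0,"ax":0,"ay":0,"az":1,"fingers":0},
    {"tx":0,"ty":0,"tz":0,"ax":0,"ay":0,"az":1,"fingers":0},
    {"tx":0,"ty":0,"tz":0,"ax":0,"ay":0,"az":1,"fingers":0},
    {"tx":0,"ty":0,"tz":0,"ax":0,"ay":0,"az":1,"fingers":0},
    {"tx":0,"ty":0,"tz":0,"ax":0,"ay":0,"az":1,"fingers":0},
  ],
  squeeze=30,
)

```text
time: 1.1
ee_pos: [0.1602, 0.5259, 0.2476]
tcp_rot: [1.901, 2.501, -0.002]
wrist_force: [0.1, 0.3, 0.7]
grip_width: 1.003
```

```bash
python3 go.py .3865 -.2976 .247 12.8
```

```text
t 1.1 p [0.1602 0.5259 0.2476] yaw 15.52 tilt 0.08 grip 85.2 F [0.1 0.3 0.7] q [1.17 0.09 1.37 0.   1.68 0.9 ]
az units 0.47 shift units AFTER turn [1.706e+01 7.600e-01 1.000e-02] BEFORE turn (now axes) [-17.08  -0.05   0.03]
```

```bash
sed -i 's/Rt=np.array.*/Rt=np.array([[-np.sin(a),np.cos(a),0],[np.cos(a),np.sin(a),0],[0,0,-1]])/' go.py; python3 go.py .3865 -.2976 .247 12.8
```

```text
t 1.1 p [0.1602 0.5259 0.2476] yaw 15.52 tilt 0.08 grip 85.2 F [0.1 0.3 0.7] q [1.17 0.09 1.37 0.   1.68 0.9 ]
az units 0.47 shift units AFTER turn [-1.706e+01  7.600e-01  1.000e-02] BEFORE turn (now axes) [-17.08  -0.05   0.03]
```

>>> servo_tool(
  targets=[
    {"tx":0,"ty":0,"tz":0,"ax":0,"ay":0,"az":0.47,"fingers":0},
    {"tx":-0.8,"ty":0.04,"tz":0,"ax":0,"ay":0,"az":0,"fingers":0},
    {"tx":-0.8,"ty":0.04,"tz":0,"ax":0,"ay":0,"az":0,"fingers":0},
    {"tx":-0.8,"ty":0.04,"tz":0,"ax":0,"ay":0,"az":0,"fingers":0},
    {"tx":-0.8,"ty":0.04,"tz":0,"ax":0,"ay":0,"az":0,"fingers":0},
    {"tx":-0.8,"ty":0.04,"tz":0,"ax":0,"ay":0,"az":0,"fingers":0},
    {"tx":-0.8,"ty":0.04,"tz":0,"ax":0,"ay":0,"az":0,"fingers":0},
    {"tx":-0.8,"ty":0.04,"tz":0,"ax":0,"ay":0,"az":0,"fingers":0},
    {"tx":-0.8,"ty":0.04,"tz":0,"ax":0,"ay":0,"az":0,"fingers":0},
    {"tx":-0.8,"ty":0.04,"tz":0,"ax":0,"ay":0,"az":0,"fingers":0},
  ],
)

```text
time: 2.1
ee_pos: [0.259, 0.178, 0.2479]
tcp_rot: [1.953, 2.461, 0.0]
wrist_force: [1.1, -0.2, 0.7]
grip_width: 1.0
```

```bash
python3 go.py .3865 -.2976 .247 12.8
```

```text
t 2.1 p [0.259  0.178  0.2479] yaw 13.12 tilt 0.01 grip 85.0 F [ 1.1 -0.2  0.7] q [ 0.42 -0.46  1.83 -0.    1.77  0.19]
az units 0.06 shift units AFTER turn [-9.84  0.38  0.02] BEFORE turn (now axes) [-9.84  0.33  0.02]
```

>>> servo_tool(
  targets=[
    {"tx":-0.95,"ty":0.03,"tz":0,"ax":0,"ay":0,"az":0,"fingers":120},
    {"tx":-0.95,"ty":0.03,"tz":0,"ax":0,"ay":0,"az":0,"fingers":120},
    {"tx":-0.95,"ty":0.03,"tz":0,"ax":0,"ay":0,"az":0,"fingers":120},
    {"tx":-0.95,"ty":0.03,"tz":0,"ax":0,"ay":0,"az":0,"fingers":120},
    {"tx":-0.95,"ty":0.03,"tz":0,"ax":0,"ay":0,"az":0,"fingers":120},
    {"tx":-0.95,"ty":0.03,"tz":0.2,"ax":0,"ay":0,"az":0,"fingers":120},
    {"tx":-0.95,"ty":0.03,"tz":0.2,"ax":0,"ay":0,"az":0,"fingers":120},
    {"tx":-0.95,"ty":0.03,"tz":0.2,"ax":0,"ay":0,"az":0,"fingers":120},
    {"tx":-0.95,"ty":0.03,"tz":0.2,"ax":0,"ay":0,"az":0,"fingers":120},
    {"tx":-0.95,"ty":0.03,"tz":0.2,"ax":0,"ay":0,"az":0,"fingers":120},
  ],
)

```text
time: 3.1
ee_pos: [0.381, -0.2817, 0.1973]
tcp_rot: [-1.955, -2.458, -0.001]
wrist_force: [0.1, 1.2, 1.0]
grip_width: 0.529
```

>>> servo_tool(
  targets=[
    {"tx":0,"ty":0,"tz":0.5,"ax":0,"ay":0,"az":0,"fingers":120},
    {"tx":0,"ty":0,"tz":0,"ax":0,"ay":0,"az":0,"fingers":120},
  ],
)

```text
time: 3.3
ee_pos: [0.3792, -0.2792, 0.1686]
tcp_rot: [-1.951, -2.45, -0.002]
wrist_force: [-0.8, 0.1, -0.2]
grip_width: 0.525
```

```bash
python3 go.py .3865 -.2976 .105 12.8
python3 - <<'E'
from h import *
for n,(x0,y0,x1,y1) in (("side",(200,130,360,250)),("top",(300,200,420,290))):
    p,d=camera(n); np.savez(n+"1.npz",p=p,d=d); cv2.imwrite(f"pics/{n}1.png",cv2.resize(p[y0:y1,x0:x1,::-1],None,fx=5,fy=5,interpolation=cv2.INTER_CUBIC))
E
```

```text
t 3.3 p [ 0.3792 -0.2792  0.1686] yaw 12.94 tilt 0.59 grip 44.7 F [-0.8  0.1 -0.2] q [-0.76 -0.05  1.67  0.    1.53 -0.98]
az units 0.02 shift units AFTER turn [-0.39  0.06  1.27] BEFORE turn (now axes) [-0.4   0.07  1.27]
```

View pics/side1.png

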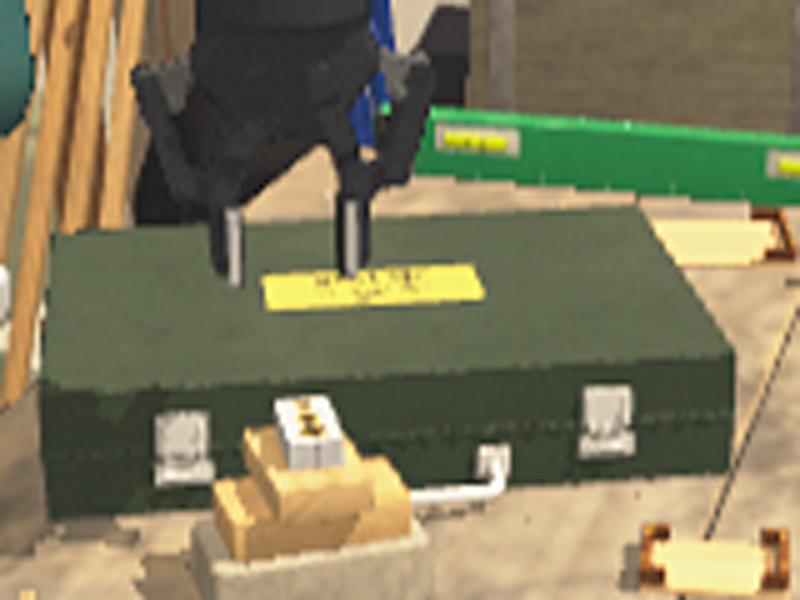

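View pics/top1.png

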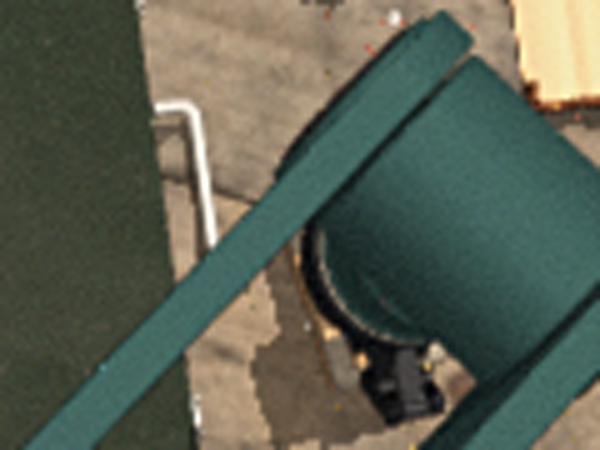

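```bash
python3 go.py .3865 -.2976 .105 12.8
python3 - <<'E'
from h import *
z=np.load("side1.npz"); W=cloud("side",z["d"])
m=np.zeros((400,640),bool); m[150:195,235:290]=1
m&=(W[...,1]<-.2)&(W[...,2]>.1)
for a,b in ((235,256),(258,285)):
    k=m.copy(); k[:,:a]=0;k[:,b:]=0; P=W[k]; i=P[:,2]<P[:,2].min()+.006; print(P[:,2].min(),P[i].mean(0),P[i].min(0),P[i].max(0))
E
```

```text
t 3.4 p [ 0.3807 -0.2791  0.1726] yaw 13.07 tilt 0.15 grip 44.9 F [-0.   0.2 -0.1] q [-0.75 -0.06  1.67  0.    1.53 -0.98]
az units 0.05 shift units AFTER turn [-0.39  0.03  1.35] BEFORE turn (now axes) [-0.39  0.03  1.35]
0.1554527673073602 [ 0.3548361  -0.2927901   0.15863597] [ 0.34810466 -0.29670281  0.15545277] [ 0.35982031 -0.28356725  0.16119341]
0.15466104307054057 [ 0.4056336  -0.27913898  0.15771767] [ 0.40081214 -0.28521272  0.15466104] [ 0.41116869 -0.26581315  0.16050444]
```

>>> servo_tool(
  targets=[
    {"tx":-0.39,"ty":0.03,"tz":0,"ax":0,"ay":0,"az":0.04,"fingers":120},
    {"tx":0,"ty":0,"tz":0.4,"ax":0,"ay":0,"az":0,"fingers":120},
    {"tx":0,"ty":0,"tz":0.4,"ax":0,"ay":0,"az":0,"fingers":120},
    {"tx":0,"ty":0,"tz":0.3,"ax":0,"ay":0,"az":0,"fingers":120},
    {"tx":0,"ty":0,"tz":0.2,"ax":0,"ay":0,"az":0,"fingers":120},
    {"tx":0,"ty":0,"tz":0,"ax":0,"ay":0,"az":0,"fingers":120},
    {"tx":0,"ty":0,"tz":0,"ax":0,"ay":0,"az":0,"fingers":120},
  ],
)

```text
time: 4.1
ee_pos: [0.3877, -0.2984, 0.1096]
tcp_rot: [1.957, 2.455, -0.0]
wrist_force: [0.9, 0.7, 1.0]
grip_width: 0.529
```

```bash
python3 go.py .3865 -.2976 .095 12.8;python3 - <<'E'
from h import *
for n,(x0,y0,x1,y1) in (("side",(200,150,360,270)),):
    p,d=camera(n); np.savez(n+"2.npz",p=p,d=d); cv2.imwrite(f"pics/{n}2.png",cv2.resize(p[y0:y1,x0:x1,::-1],None,fx=5,fy=5,interpolation=cv2.INTER_CUBIC))
E
```

```text
t 4.1 p [ 0.3877 -0.2984  0.1096] yaw 12.88 tilt 0.12 grip 45.0 F [0.9 0.7 1. ] q [-0.77  0.02  1.72  0.    1.4  -1.  ]
az units 0.01 shift units AFTER turn [ 0.02 -0.02  0.29] BEFORE turn (now axes) [ 0.02 -0.02  0.29]
```

View pics/side2.png

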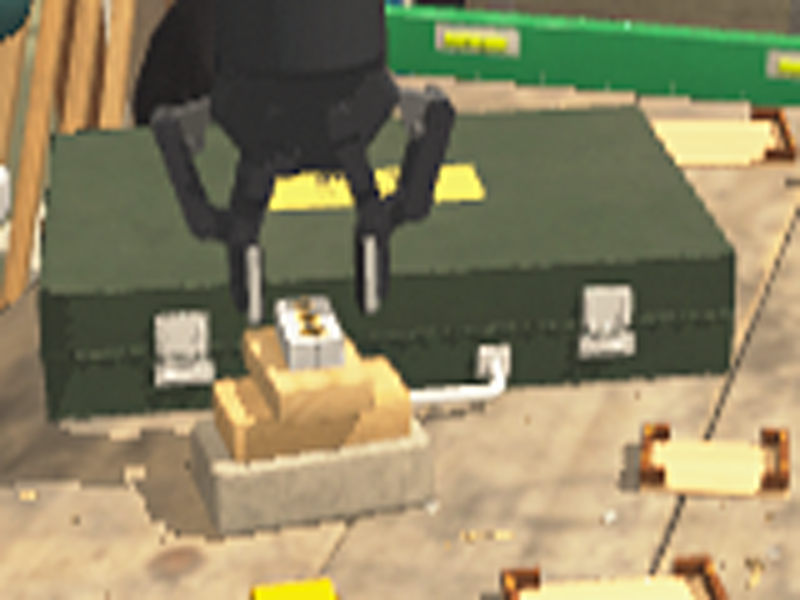

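>>> servo_tool(
  targets=[
    {"tx":0,"ty":0,"tz":0.29,"ax":0,"ay":0,"az":0,"fingers":120},
    {"tx":0,"ty":0,"tz":0,"ax":0,"ay":0,"az":0,"fingers":120},
    {"tx":0,"ty":0,"tz":0,"ax":0,"ay":0,"az":0,"fingers":150},
    {"tx":0,"ty":0,"tz":0,"ax":0,"ay":0,"az":0,"fingers":190},
    {"tx":0,"ty":0,"tz":0,"ax":0,"ay":0,"az":0,"fingers":255},
    {"tx":0,"ty":0,"tz":0,"ax":0,"ay":0,"az":0,"fingers":255},
    {"tx":0,"ty":0,"tz":0,"ax":0,"ay":0,"az":0,"fingers":255},
  ],
  squeeze=25,
)

```text
time: 4.85
ee_pos: [0.3876, -0.299, 0.0949]
tcp_rot: [1.958, 2.454, -0.0]
wrist_force: [0.4, 0.1, 5.1]
grip_width: 0.296
```

```bash
python3 go.py .3865 -.2976 .12 12.8;python3 - <<'E'
from h import *
for n,(x0,y0,x1,y1) in (("side",(200,150,360,270)),):
    p,d=camera(n); np.savez(n+"3.npz",p=p,d=d); cv2.imwrite(f"pics/{n}3.png",cv2.resize(p[y0:y1,x0:x1,::-1],None,fx=5,fy=5,interpolation=cv2.INTER_CUBIC))
E
```

```text
t 4.85 p [ 0.3876 -0.299   0.0949] yaw 12.83 tilt 0.12 grip 25.1 F [0.4 0.1 5.1] q [-0.77  0.04  1.74  0.    1.37 -1.  ]
az units 0.01 shift units AFTER turn [ 0.03 -0.02 -0.5 ] BEFORE turn (now axes) [ 0.03 -0.02 -0.5 ]
```

View pics/side3.png

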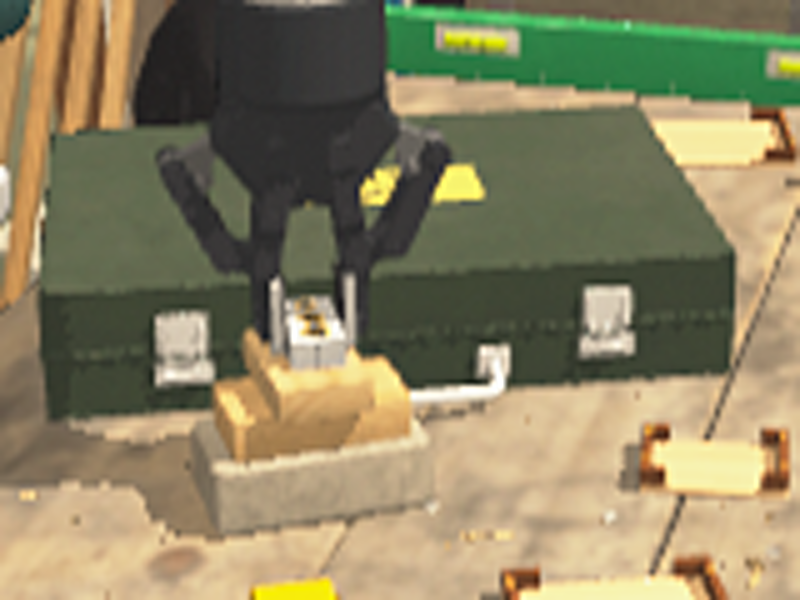

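>>> servo_tool(
  targets=[
    {"tx":0,"ty":0,"tz":-0.2,"ax":0,"ay":0,"az":0,"fingers":255},
    {"tx":0,"ty":0,"tz":-0.4,"ax":0,"ay":0,"az":0,"fingers":255},
    {"tx":0,"ty":0,"tz":-0.5,"ax":0,"ay":0,"az":-0.8,"fingers":255},
    {"tx":0,"ty":0,"tz":-0.4,"ax":0,"ay":0,"az":-1,"fingers":255},
    {"tx":0,"ty":0,"tz":0,"ax":0,"ay":0,"az":-1,"fingers":255},
    {"tx":0,"ty":0,"tz":0,"ax":0,"ay":0,"az":-1,"fingers":255},
    {"tx":0,"ty":0,"tz":0,"ax":0,"ay":0,"az":-1,"fingers":255},
    {"tx":0,"ty":0,"tz":0,"ax":0,"ay":0,"az":-1,"fingers":255},
    {"tx":0,"ty":0,"tz":0,"ax":0,"ay":0,"az":-1,"fingers":255},
    {"tx":0,"ty":0,"tz":0,"ax":0,"ay":0,"az":-1,"fingers":255},
  ],
)

```text
time: 5.9
ee_pos: [0.3867, -0.2981, 0.1684]
tcp_rot: [-0.872, -3.017, -0.001]
wrist_force: [0.7, 0.8, -0.9]
grip_width: 0.293
```

>>> servo_tool(
  targets=[
    {"tx":0,"ty":0,"tz":0,"ax":0,"ay":0,"az":-1,"fingers":255},
    {"tx":0,"ty":0,"tz":0,"ax":0,"ay":0,"az":-1,"fingers":255},
    {"tx":0,"ty":0,"tz":0,"ax":0,"ay":0,"az":-1,"fingers":255},
    {"tx":0,"ty":0,"tz":0,"ax":0,"ay":0,"az":-1,"fingers":255},
    {"tx":0,"ty":0,"tz":0,"ax":0,"ay":0,"az":-0.6,"fingers":255},
    {"tx":0,"ty":0,"tz":0,"ax":0,"ay":0,"az":0,"fingers":255},
  ],
)

```text
time: 6.5
ee_pos: [0.3868, -0.2982, 0.1685]
tcp_rot: [-0.168, -3.136, -0.001]
wrist_force: [-0.5, 0.3, -1.0]
grip_width: 0.296
```

```bash
python3 go.py .5805 -.281 .17 84.2;python3 - <<'E'
from h import *
for n,(x0,y0,x1,y1) in (("side",(200,120,360,240)),):
    p,d=camera(n); np.savez(n+"3.npz",p=p,d=d); cv2.imwrite(f"pics/{n}4.png",cv2.resize(p[y0:y1,x0:x1,::-1],None,fx=5,fy=5,interpolation=cv2.INTER_CUBIC))
E
```

```text
t 6.5 p [ 0.3868 -0.2982  0.1685] yaw 83.87 tilt 0.07 grip 25.2 F [-0.5  0.3 -1. ] q [-0.77 -0.02  1.64  0.    1.52 -2.24]
az units -0.06 shift units AFTER turn [-3.82  0.73 -0.03] BEFORE turn (now axes) [-3.81  0.75 -0.03]
```

View pics/side4.png

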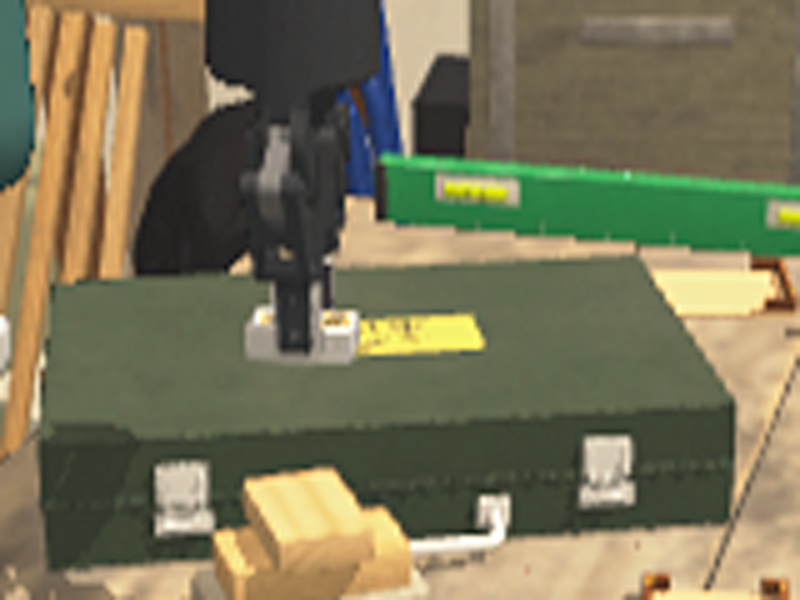

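>>> servo_tool(
  targets=[
    {"tx":-0.6,"ty":0.13,"tz":0,"ax":0,"ay":0,"az":-0.06,"fingers":255},
    {"tx":-0.8,"ty":0.15,"tz":0,"ax":0,"ay":0,"az":0,"fingers":255},
    {"tx":-0.8,"ty":0.15,"tz":0.2,"ax":0,"ay":0,"az":0,"fingers":255},
    {"tx":-0.8,"ty":0.15,"tz":0.4,"ax":0,"ay":0,"az":0,"fingers":255},
    {"tx":-0.8,"ty":0.15,"tz":0.5,"ax":0,"ay":0,"az":0,"fingers":255},
    {"tx":0,"ty":0,"tz":0.5,"ax":0,"ay":0,"az":0,"fingers":255},
    {"tx":0,"ty":0,"tz":0.3,"ax":0,"ay":0,"az":0,"fingers":255},
    {"tx":0,"ty":0,"tz":0.2,"ax":0,"ay":0,"az":0,"fingers":255},
    {"tx":0,"ty":0,"tz":0,"ax":0,"ay":0,"az":0,"fingers":255},
    {"tx":0,"ty":0,"tz":0,"ax":0,"ay":0,"az":0,"fingers":255},
  ],
)

```text
time: 7.55
ee_pos: [0.5798, -0.2821, 0.0653]
tcp_rot: [0.16, 3.136, -0.001]
wrist_force: [1.1, -0.4, -0.1]
grip_width: 0.296
```

```bash
python3 go.py .5805 -.281 .0235 84.2;python3 - <<'E'
from h import *
for n,(x0,y0,x1,y1) in (("side",(280,180,400,270)),):
    p,d=camera(n); np.savez(n+"5.npz",p=p,d=d); cv2.imwrite(f"pics/{n}5.png",cv2.resize(p[y0:y1,x0:x1,::-1],None,fx=5,fy=5,interpolation=cv2.INTER_CUBIC))
E
```

```text
t 7.55 p [ 0.5798 -0.2821  0.0653] yaw 84.16 tilt 0.12 grip 25.2 F [ 1.1 -0.4 -0.1] q [-0.54  0.39  1.37  0.    1.38 -2.01]
az units -0.01 shift units AFTER turn [-0.01  0.02  0.84] BEFORE turn (now axes) [-0.01  0.02  0.84]
```

View pics/side5.png

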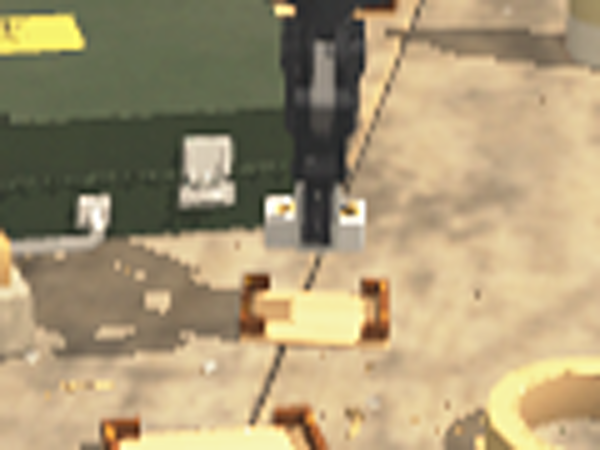

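>>> servo_tool(
  targets=[
    {"tx":0,"ty":0,"tz":0.3,"ax":0,"ay":0,"az":0,"fingers":255},
    {"tx":0,"ty":0,"tz":0.3,"ax":0,"ay":0,"az":0,"fingers":255},
    {"tx":0,"ty":0,"tz":0.15,"ax":0,"ay":0,"az":0,"fingers":255},
    {"tx":0,"ty":0,"tz":0.06,"ax":0,"ay":0,"az":0,"fingers":255},
    {"tx":0,"ty":0,"tz":0,"ax":0,"ay":0,"az":0,"fingers":255},
    {"tx":0,"ty":0,"tz":0,"ax":0,"ay":0,"az":0,"fingers":255},
  ],
)

```text
time: 8.2
ee_pos: [0.5795, -0.2813, 0.0228]
tcp_rot: [-0.158, -3.137, -0.001]
wrist_force: [-0.7, -0.1, 0.7]
grip_width: 0.299
```

```bash
python3 go.py .5805 -.281 .0235 84.2
```

```text
t 8.2 p [ 0.5795 -0.2813  0.0228] yaw 84.22 tilt 0.05 grip 25.4 F [-0.7 -0.1  0.7] q [-0.54  0.43  1.41  0.    1.3  -2.01]
az units 0.0 shift units AFTER turn [-0.02  0.01 -0.01] BEFORE turn (now axes) [-0.02  0.01 -0.01]
```

>>> servo_tool(
  targets=[
    {"tx":0,"ty":0,"tz":0.02,"ax":0,"ay":0,"az":0,"fingers":255},
    {"tx":0,"ty":0,"tz":0,"ax":0,"ay":0,"az":0,"fingers":160},
    {"tx":0,"ty":0,"tz":0,"ax":0,"ay":0,"az":0,"fingers":130},
    {"tx":0,"ty":0,"tz":0,"ax":0,"ay":0,"az":0,"fingers":120},
    {"tx":0,"ty":0,"tz":-0.3,"ax":0,"ay":0,"az":0,"fingers":120},
    {"tx":0,"ty":0,"tz":-0.7,"ax":0,"ay":0,"az":0,"fingers":120},
    {"tx":0,"ty":0,"tz":-0.8,"ax":0,"ay":0,"az":0,"fingers":120},
    {"tx":0,"ty":0,"tz":-0.8,"ax":0,"ay":0,"az":0,"fingers":120},
    {"tx":0,"ty":0,"tz":-0.4,"ax":0,"ay":0,"az":0,"fingers":120},
    {"tx":0,"ty":0,"tz":0,"ax":0,"ay":0,"az":0,"fingers":60},
  ],
)

```text
time: 9.2
ee_pos: [0.582, -0.2827, 0.1793]
tcp_rot: [0.158, 3.127, -0.008]
wrist_force: [1.2, 0.5, 0.0]
grip_width: 0.684
```

```bash
cat >> h.py <<'E'
def pile(d,n="top",roi0=(345,225,405,290),levels=(("guide",.092),("short",.076),("long",.058),("sand",.036))):
    W=cloud(n,d); h=W[...,2]; roi=np.zeros((400,640),bool); x0,y0,x1,y1=roi0; roi[y0:y1,x0:x1]=1
    for nm,H in levels:
        m=roi&(abs(h-H)<.006); k,l,s,_=cv2.connectedComponentsWithStats(m.astype(np.uint8))
        m=np.isin(l,[i for i in range(1,k) if s[i,4]>20])
        if m.sum()<30: print(nm,"none"); continue
        v,u=np.nonzero(m); print(nm,m.sum(),np.median(h[m]).round(4),rect(ray(n,np.c_[u,v],H)))
E
python3 go.py .3854 -.302 .17 19;python3 - <<'E'
from h import *
for n,(x0,y0,x1,y1) in (("side",(220,180,380,300)),("top",(320,160,440,280))):
    p,d=camera(n); np.savez(n+"6.npz",p=p,d=d); cv2.imwrite(f"pics/{n}6.png",cv2.resize(p[y0:y1,x0:x1,::-1],None,fx=5,fy=5,interpolation=cv2.INTER_CUBIC))
pile(d)
E
```

```text
t 9.2 p [ 0.582  -0.2827  0.1793] yaw 84.23 tilt 0.66 grip 58.2 F [1.2 0.5 0. ] q [-0.54  0.32  1.24  0.    1.58 -2.01]
az units 11.38 shift units AFTER turn [ 0.92 -3.84  0.19] BEFORE turn (now axes) [ 3.88 -0.78  0.15]
guide none
short 512 0.0764 (array([ 0.3854, -0.302 ]), 44.3, 70.9, -70.9)
long 274 0.0581 (array([ 0.3871, -0.3032]), 44.9, 84.5, 18.8)
sand 217 0.0357 (array([ 0.3859, -0.3006]), 63.2, 104.1, 17.9)
```

View pics/side6.png

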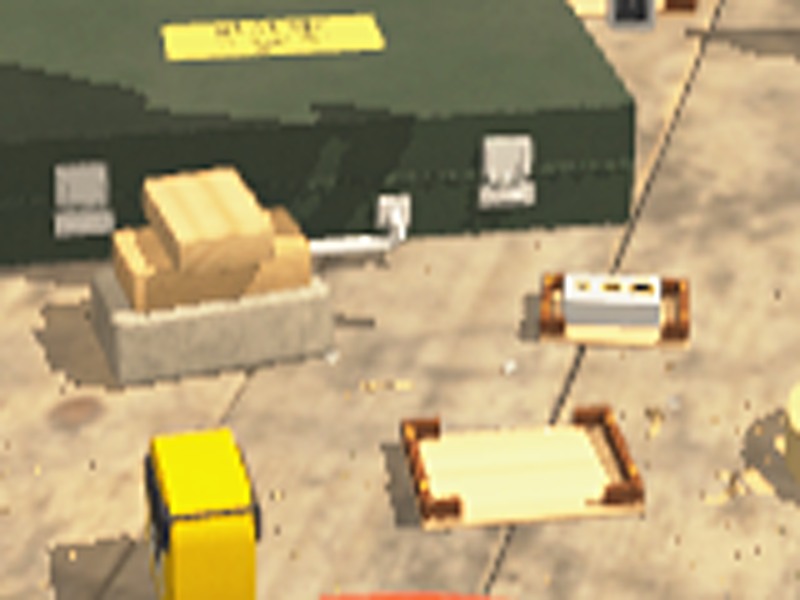

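View pics/top6.png

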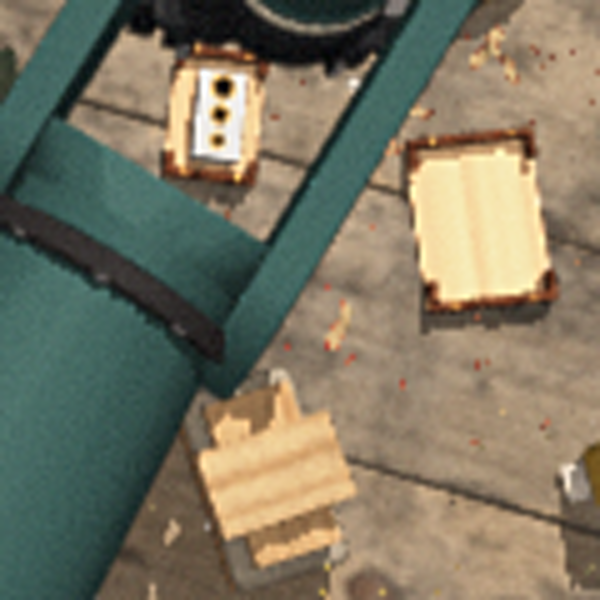

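>>> servo_tool(
  targets=[
    {"tx":0.8,"ty":-0.16,"tz":0,"ax":0,"ay":0,"az":0,"fingers":45},
    {"tx":0.8,"ty":-0.16,"tz":0,"ax":0,"ay":0,"az":0,"fingers":45},
    {"tx":0.8,"ty":-0.16,"tz":0,"ax":0,"ay":0,"az":0,"fingers":45},
    {"tx":0.8,"ty":-0.16,"tz":0,"ax":0,"ay":0,"az":0,"fingers":45},
    {"tx":0.6,"ty":-0.12,"tz":0,"ax":0,"ay":0,"az":0,"fingers":45},
    {"tx":0,"ty":0,"tz":0,"ax":0,"ay":0,"az":1,"fingers":45},
    {"tx":0,"ty":0,"tz":0,"ax":0,"ay":0,"az":1,"fingers":45},
    {"tx":0,"ty":0,"tz":0,"ax":0,"ay":0,"az":1,"fingers":45},
    {"tx":0,"ty":0,"tz":0,"ax":0,"ay":0,"az":1,"fingers":45},
    {"tx":0,"ty":0,"tz":0,"ax":0,"ay":0,"az":1,"fingers":45},
  ],
)

```text
time: 10.3
ee_pos: [0.3859, -0.2992, 0.1698]
tcp_rot: [-0.935, -2.995, -0.004]
wrist_force: [-0.5, 0.6, 0.2]
grip_width: 0.82
```

>>> servo_tool(
  targets=[
    {"tx":0,"ty":0,"tz":0,"ax":0,"ay":0,"az":1,"fingers":45},
    {"tx":0,"ty":0,"tz":0,"ax":0,"ay":0,"az":1,"fingers":45},
    {"tx":0,"ty":0,"tz":0,"ax":0,"ay":0,"az":1,"fingers":45},
    {"tx":0,"ty":0,"tz":0,"ax":0,"ay":0,"az":1,"fingers":45},
    {"tx":0,"ty":0,"tz":0,"ax":0,"ay":0,"az":1,"fingers":45},
    {"tx":0,"ty":0,"tz":0,"ax":0,"ay":0,"az":1,"fingers":45},
    {"tx":0,"ty":0,"tz":0,"ax":0,"ay":0,"az":0.38,"fingers":45},
    {"tx":0,"ty":0,"tz":0,"ax":0,"ay":0,"az":0,"fingers":45},
    {"tx":0,"ty":0,"tz":0,"ax":0,"ay":0,"az":0,"fingers":45},
  ],
)

```text
time: 11.2
ee_pos: [0.3864, -0.2995, 0.1707]
tcp_rot: [-1.821, -2.556, -0.001]
wrist_force: [0.1, 0.5, 0.1]
grip_width: 0.821
```

```bash
python3 go.py .3854 -.302 .0785 19.1
python3 - <<'E'
from h import *
d=np.load("top6.npz")["d"]; pile(d,roi0=(352,170,375,198),levels=(("guide",.020),))
E
```

```text
t 11.2 p [ 0.3864 -0.2995  0.1707] yaw 19.07 tilt 0.18 grip 69.8 F [0.1 0.5 0.1] q [-0.78 -0.02  1.63  0.    1.53 -1.11]
az units -0.01 shift units AFTER turn [-0.04 -0.03  1.84] BEFORE turn (now axes) [-0.05 -0.03  1.84]
guide 169 0.0209 (array([ 0.5791, -0.2811]), 26.5, 48.3, -5.9)
```

>>> servo_tool(
  targets=[
    {"tx":-0.04,"ty":-0.03,"tz":0.5,"ax":0,"ay":0,"az":0,"fingers":45},
    {"tx":0,"ty":0,"tz":0.5,"ax":0,"ay":0,"az":0,"fingers":45},
    {"tx":0,"ty":0,"tz":0.4,"ax":0,"ay":0,"az":0,"fingers":45},
    {"tx":0,"ty":0,"tz":0.3,"ax":0,"ay":0,"az":0,"fingers":45},
    {"tx":0,"ty":0,"tz":0.14,"ax":0,"ay":0,"az":0,"fingers":70},
    {"tx":0,"ty":0,"tz":0,"ax":0,"ay":0,"az":0,"fingers":90},
    {"tx":0,"ty":0,"tz":0,"ax":0,"ay":0,"az":0,"fingers":90},
  ],
)

```text
time: 11.9
ee_pos: [0.3865, -0.3028, 0.0808]
tcp_rot: [1.823, 2.558, -0.0]
wrist_force: [0.6, -0.7, 0.0]
grip_width: 0.643
```

```bash
python3 go.py .3854 -.302 .0785 19.1;python3 - <<'E'
from h import *
for n,(x0,y0,x1,y1) in (("side",(200,150,360,270)),):
    p,d=camera(n); np.savez(n+"7.npz",p=p,d=d); cv2.imwrite(f"pics/{n}7.png",cv2.resize(p[y0:y1,x0:x1,::-1],None,fx=5,fy=5,interpolation=cv2.INTER_CUBIC))
E
```

```text
t 11.9 p [ 0.3865 -0.3028  0.0808] yaw 19.04 tilt 0.04 grip 54.7 F [ 0.6 -0.7  0. ] q [-0.78  0.05  1.75  0.    1.34 -1.11]
az units -0.01 shift units AFTER turn [ 0.02 -0.02  0.05] BEFORE turn (now axes) [ 0.02 -0.02  0.05]
```

View pics/side7.png

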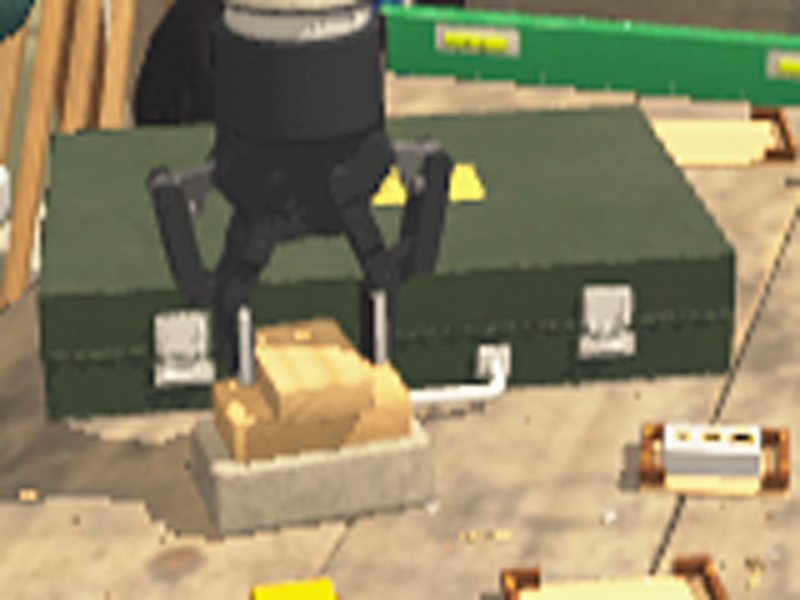

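>>> servo_tool(
  targets=[
    {"tx":0,"ty":0,"tz":0.03,"ax":0,"ay":0,"az":0,"fingers":105},
    {"tx":0,"ty":0,"tz":0,"ax":0,"ay":0,"az":0,"fingers":120},
    {"tx":0,"ty":0,"tz":0,"ax":0,"ay":0,"az":0,"fingers":255},
    {"tx":0,"ty":0,"tz":0,"ax":0,"ay":0,"az":0,"fingers":255},
    {"tx":0,"ty":0,"tz":0,"ax":0,"ay":0,"az":0,"fingers":255},
  ],
)

```text
time: 12.45
ee_pos: [0.3866, -0.3029, 0.0796]
tcp_rot: [1.823, 2.557, -0.0]
wrist_force: [-0.9, -0.5, 5.2]
grip_width: 0.517
```

```bash
python3 go.py .5259 -.4212 .2 96.8
```

```text
t 12.45 p [ 0.3866 -0.3029  0.0796] yaw 19.02 tilt 0.09 grip 43.9 F [-0.9 -0.5  5.2] q [-0.78  0.05  1.75  0.    1.34 -1.11]
az units -13.57 shift units AFTER turn [-2.49 -2.68 -2.41] BEFORE turn (now axes) [-3.15  1.86 -2.4 ]
```

>>> servo_tool(
  targets=[
    {"tx":0,"ty":0,"tz":-0.2,"ax":0,"ay":0,"az":0,"fingers":255},
    {"tx":0,"ty":0,"tz":-0.5,"ax":0,"ay":0,"az":0,"fingers":255},
    {"tx":0,"ty":0,"tz":-0.6,"ax":0,"ay":0,"az":0.8,"fingers":255},
    {"tx":0,"ty":0,"tz":-0.5,"ax":0,"ay":0,"az":1,"fingers":255},
    {"tx":0,"ty":0,"tz":0,"ax":0,"ay":0,"az":1,"fingers":255},
    {"tx":0,"ty":0,"tz":0,"ax":0,"ay":0,"az":1,"fingers":255},
    {"tx":0,"ty":0,"tz":0,"ax":0,"ay":0,"az":1,"fingers":255},
    {"tx":0,"ty":0,"tz":0,"ax":0,"ay":0,"az":1,"fingers":255},
    {"tx":0,"ty":0,"tz":0,"ax":0,"ay":0,"az":1,"fingers":255},
    {"tx":0,"ty":0,"tz":0,"ax":0,"ay":0,"az":1,"fingers":255},
  ],
)

```text
time: 13.45
ee_pos: [0.386, -0.3022, 0.1687]
tcp_rot: [-2.662, -1.666, -0.0]
wrist_force: [-0.8, -0.0, -0.4]
grip_width: 0.517
```

>>> servo_tool(
  targets=[
    {"tx":0,"ty":0,"tz":0,"ax":0,"ay":0,"az":1,"fingers":255},
    {"tx":0,"ty":0,"tz":0,"ax":0,"ay":0,"az":1,"fingers":255},
    {"tx":0,"ty":0,"tz":0,"ax":0,"ay":0,"az":1,"fingers":255},
    {"tx":0,"ty":0,"tz":0,"ax":0,"ay":0,"az":1,"fingers":255},
    {"tx":0,"ty":0,"tz":0,"ax":0,"ay":0,"az":1,"fingers":255},
    {"tx":0,"ty":0,"tz":0,"ax":0,"ay":0,"az":1,"fingers":255},
    {"tx":0,"ty":0,"tz":0,"ax":0,"ay":0,"az":1,"fingers":255},
    {"tx":0,"ty":0,"tz":0,"ax":0,"ay":0,"az":1,"fingers":255},
    {"tx":0,"ty":0,"tz":0,"ax":0,"ay":0,"az":1,"fingers":255},
    {"tx":0,"ty":0,"tz":0,"ax":0,"ay":0,"az":1,"fingers":255},
  ],
)

```text
time: 14.45
ee_pos: [0.386, -0.3022, 0.1687]
tcp_rot: [-3.135, -0.186, 0.001]
wrist_force: [-0.1, -0.3, -0.6]
grip_width: 0.519
```

```bash
python3 go.py .5259 -.4212 .07 -83;python3 - <<'E'
from h import *
for n,(x0,y0,x1,y1) in (("side",(200,120,360,240)),):
    p,d=camera(n); np.savez(n+"8.npz",p=p,d=d); cv2.imwrite(f"pics/{n}8.png",cv2.resize(p[y0:y1,x0:x1,::-1],None,fx=5,fy=5,interpolation=cv2.INTER_CUBIC))
E
```

```text
t 14.45 p [ 0.386  -0.3022  0.1687] yaw -83.2 tilt 0.06 grip 44.1 F [-0.1 -0.3 -0.6] q [-0.78 -0.02  1.64  0.    1.52  0.67]
az units -0.03 shift units AFTER turn [2.49 2.7  1.97] BEFORE turn (now axes) [2.5  2.7  1.97]
```

View pics/side8.png

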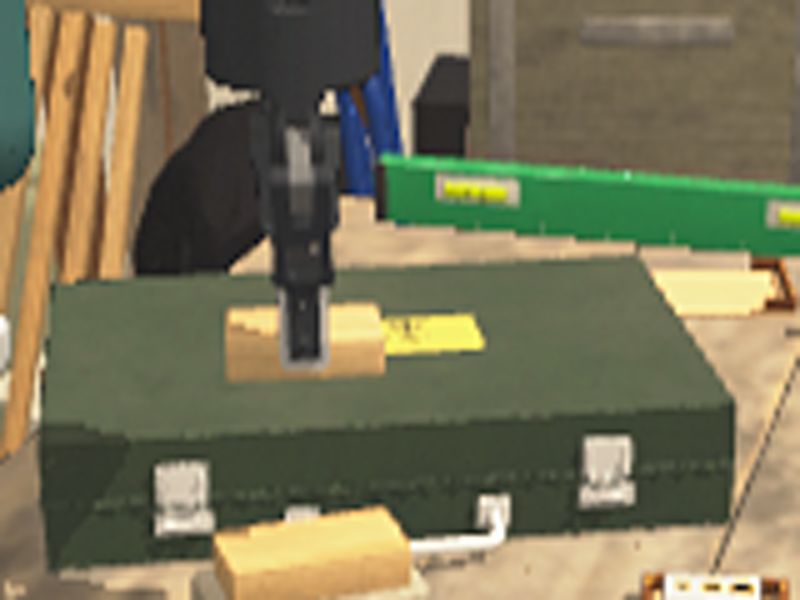

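>>> servo_tool(
  targets=[
    {"tx":0.4,"ty":0.44,"tz":0,"ax":0,"ay":0,"az":-0.03,"fingers":255},
    {"tx":0.55,"ty":0.6,"tz":0,"ax":0,"ay":0,"az":0,"fingers":255},
    {"tx":0.55,"ty":0.6,"tz":0,"ax":0,"ay":0,"az":0,"fingers":255},
    {"tx":0.5,"ty":0.54,"tz":0.3,"ax":0,"ay":0,"az":0,"fingers":255},
    {"tx":0.5,"ty":0.52,"tz":0.5,"ax":0,"ay":0,"az":0,"fingers":255},
    {"tx":0,"ty":0,"tz":0.6,"ax":0,"ay":0,"az":0,"fingers":255},
    {"tx":0,"ty":0,"tz":0.4,"ax":0,"ay":0,"az":0,"fingers":255},
    {"tx":0,"ty":0,"tz":0.17,"ax":0,"ay":0,"az":0,"fingers":255},
    {"tx":0,"ty":0,"tz":0,"ax":0,"ay":0,"az":0,"fingers":255},
    {"tx":0,"ty":0,"tz":0,"ax":0,"ay":0,"az":0,"fingers":255},
  ],
)

```text
time: 15.5
ee_pos: [0.5275, -0.4212, 0.0718]
tcp_rot: [3.134, 0.198, 0.002]
wrist_force: [-0.3, 0.4, 0.1]
grip_width: 0.518
```

```bash
python3 go.py .5259 -.4212 .0255 -83;python3 - <<'E'
from h import *
for n,(x0,y0,x1,y1) in (("side",(260,180,420,300)),):
    p,d=camera(n); np.savez(n+"9.npz",p=p,d=d); cv2.imwrite(f"pics/{n}9.png",cv2.resize(p[y0:y1,x0:x1,::-1],None,fx=5,fy=5,interpolation=cv2.INTER_CUBIC))
E
```

```text
t 15.5 p [ 0.5275 -0.4212  0.0718] yaw -82.76 tilt 0.12 grip 44.1 F [-0.3  0.4  0.1] q [-0.76  0.45  1.28  0.    1.41  0.69]
az units 0.04 shift units AFTER turn [-0.03 -0.    0.93] BEFORE turn (now axes) [-0.03 -0.01  0.93]
```

View pics/side9.png

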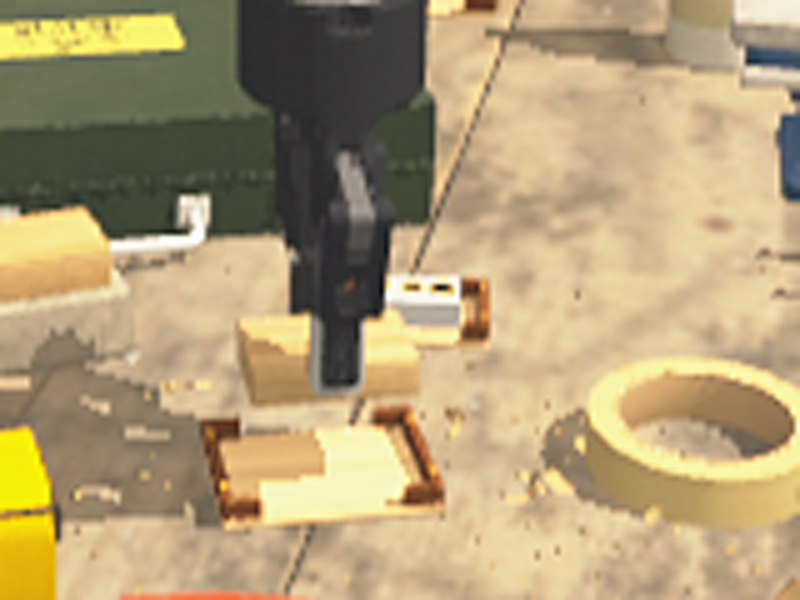

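>>> servo_tool(
  targets=[
    {"tx":-0.02,"ty":0,"tz":0.3,"ax":0,"ay":0,"az":0.04,"fingers":255},
    {"tx":0,"ty":0,"tz":0.3,"ax":0,"ay":0,"az":0,"fingers":255},
    {"tx":0,"ty":0,"tz":0.2,"ax":0,"ay":0,"az":0,"fingers":255},
    {"tx":0,"ty":0,"tz":0.1,"ax":0,"ay":0,"az":0,"fingers":255},
    {"tx":0,"ty":0,"tz":0.04,"ax":0,"ay":0,"az":0,"fingers":255},
    {"tx":0,"ty":0,"tz":0,"ax":0,"ay":0,"az":0,"fingers":255},
  ],
)

```text
time: 16.15
ee_pos: [0.5251, -0.4201, 0.0254]
tcp_rot: [-3.134, -0.191, 0.004]
wrist_force: [-7.2, 5.5, 12.2]
grip_width: 0.522
```

```bash
python3 go.py .5259 -.4212 .0255 -83
```

```text
t 16.15 p [ 0.5251 -0.4201  0.0254] yaw -83.01 tilt 0.19 grip 44.3 F [-7.2  5.5 12.2] q [-0.76  0.49  1.33 -0.    1.33  0.69]
az units -0.0 shift units AFTER turn [ 0.01  0.02 -0.  ] BEFORE turn (now axes) [ 0.01  0.02 -0.  ]
```

>>> servo_tool(
  targets=[
    {"tx":0,"ty":0,"tz":-0.01,"ax":0,"ay":0,"az":0,"fingers":110},
    {"tx":0,"ty":0,"tz":0,"ax":0,"ay":0,"az":0,"fingers":90},
    {"tx":0,"ty":0,"tz":0,"ax":0,"ay":0,"az":0,"fingers":75},
    {"tx":0,"ty":0,"tz":0,"ax":0,"ay":0,"az":0,"fingers":70},
    {"tx":0,"ty":0,"tz":-0.3,"ax":0,"ay":0,"az":0,"fingers":70},
    {"tx":0,"ty":0,"tz":-0.7,"ax":0,"ay":0,"az":0,"fingers":70},
    {"tx":0,"ty":0,"tz":-0.8,"ax":0,"ay":0,"az":0,"fingers":70},
    {"tx":0,"ty":0,"tz":-0.8,"ax":0,"ay":0,"az":0,"fingers":70},
    {"tx":0,"ty":0,"tz":-0.3,"ax":0,"ay":0,"az":0,"fingers":60},
    {"tx":0,"ty":0,"tz":0,"ax":0,"ay":0,"az":0,"fingers":45},
  ],
)

```text
time: 17.15
ee_pos: [0.5275, -0.4223, 0.1739]
tcp_rot: [3.129, 0.191, 0.009]
wrist_force: [0.8, -0.0, 0.1]
grip_width: 0.821
```

```bash
python3 go.py .3871 -.3032 .17 -71.2;python3 - <<'E'
from h import *
for n,(x0,y0,x1,y1) in (("side",(220,180,380,300)),("top",(320,160,440,280))):
    p,d=camera(n); np.savez(n+"10.npz",p=p,d=d); cv2.imwrite(f"pics/{n}10.png",cv2.resize(p[y0:y1,x0:x1,::-1],None,fx=5,fy=5,interpolation=cv2.INTER_CUBIC))
pile(d)
E
```

```text
t 17.15 p [ 0.5275 -0.4223  0.1739] yaw -83.02 tilt 0.5 grip 69.8 F [ 0.8 -0.   0.1] q [-0.76  0.38  1.16  0.    1.59  0.69]
az units -2.06 shift units AFTER turn [-1.89 -3.16  0.08] BEFORE turn (now axes) [-2.5  -2.71  0.05]
guide none
short none
long none
sand none
```

View pics/side10.png

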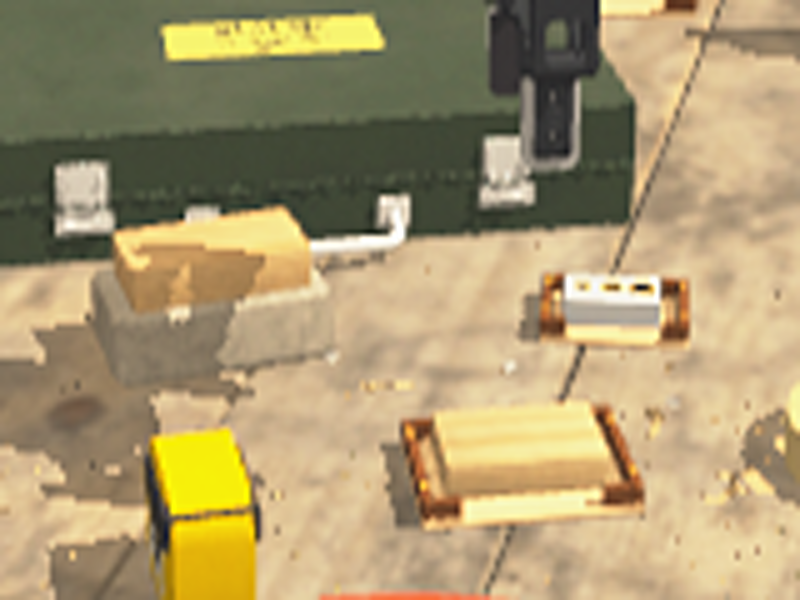

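View pics/top10.png

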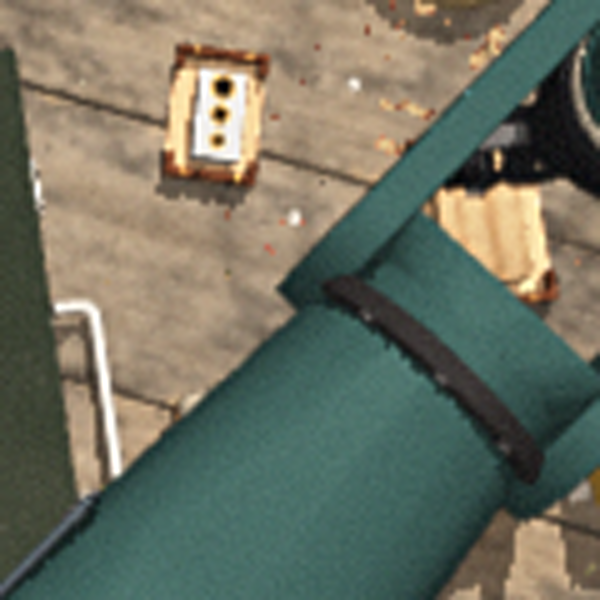

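Run:
```python
from h import *
for f in ("side0","side10"):
    d=np.load(f+".npz")["d"]; print(f); pile(d,"side",(235,210,290,262),(("long",.058),("sand",.036)))
d=np.load("side10.npz")["d"]; W=cloud("side",d); h=W[...,2]
m=(h>.016)&(h<.03); m[:255]=0;m[285:]=0;m[:,:295]=0;m[:,:352] &= True; m[:,352:]=0
v,u=np.nonzero(m); print(m.sum(),rect(ray("side",np.c_[u,v],.022)),np.median(h[m]))
```

```text
side0
long 363 0.0579 (array([ 0.3809, -0.2743]), 138.0, 151.0, 89.7)
sand 459 0.0358 (array([ 0.3911, -0.268 ]), 139.9, 162.6, -82.2)
side10
long 567 0.0579 (array([ 0.3814, -0.2719]), 137.3, 146.1, 89.7)
sand 533 0.036 (array([ 0.3908, -0.2694]), 139.7, 162.5, -82.6)
442 (array([ 0.5284, -0.4247]), 57.0, 76.9, -0.8) 0.02229555816975638
```

Run:
```python
from h import *
d=np.load("side10.npz")["d"]; W=cloud("side",d); h=W[...,2]
m=(abs(h-.022)<.0035); m[:255]=0;m[285:]=0;m[:,:295]=0;m[:,352:]=0
m=cv2.morphologyEx(m.astype(np.uint8),cv2.MORPH_OPEN,np.ones((3,3),np.uint8))
k,l,s,_=cv2.connectedComponentsWithStats(m); i=1+s[1:,4].argmax(); m=l==i
v,u=np.nonzero(m); print(m.sum(),rect(ray("side",np.c_[u,v],.022)),s[i])
```

```text
396 (array([ 0.5269, -0.4226]), 49.6, 70.7, 6.6) [306 261  36  14 396]
```

>>> servo_tool(
  targets=[
    {"tx":-0.5,"ty":-0.54,"tz":0,"ax":0,"ay":0,"az":0,"fingers":45},
    {"tx":-0.5,"ty":-0.54,"tz":0,"ax":0,"ay":0,"az":0,"fingers":45},
    {"tx":-0.5,"ty":-0.54,"tz":0,"ax":0,"ay":0,"az":0,"fingers":45},
    {"tx":-0.5,"ty":-0.54,"tz":0,"ax":0,"ay":0,"az":0,"fingers":45},
    {"tx":-0.5,"ty":-0.54,"tz":0,"ax":0,"ay":0,"az":0,"fingers":45},
    {"tx":0,"ty":0,"tz":0,"ax":0,"ay":0,"az":-1,"fingers":45},
    {"tx":0,"ty":0,"tz":0,"ax":0,"ay":0,"az":-1,"fingers":45},
    {"tx":0,"ty":0,"tz":0,"ax":0,"ay":0,"az":-0.06,"fingers":45},
    {"tx":0,"ty":0,"tz":0,"ax":0,"ay":0,"az":0,"fingers":45},
  ],
)

```text
time: 18.15
ee_pos: [0.3849, -0.3015, 0.1667]
tcp_rot: [-3.097, -0.509, 0.004]
wrist_force: [-0.2, -0.4, 0.2]
grip_width: 0.821
```

```bash
python3 go.py .3871 -.3032 .058 -71.2;python3 - <<'E'
from h import *
for n,(x0,y0,x1,y1) in (("side",(200,150,360,270)),("top",(320,160,440,280))):
    p,d=camera(n); np.savez(n+"11.npz",p=p,d=d); cv2.imwrite(f"pics/{n}11.png",cv2.resize(p[y0:y1,x0:x1,::-1],None,fx=5,fy=5,interpolation=cv2.INTER_CUBIC))
pile(d,roi0=(400,180,432,230),levels=(("short",.022),))
E
```

```text
t 18.15 p [ 0.3849 -0.3015  0.1667] yaw -71.33 tilt 0.24 grip 69.8 F [-0.2 -0.4  0.2] q [-0.78 -0.02  1.64  0.    1.52  0.46]
az units -0.02 shift units AFTER turn [0.03 0.05 2.17] BEFORE turn (now axes) [0.03 0.06 2.17]
short 397 0.0226 (array([ 0.5258, -0.4195]), 46.3, 70.5, 6.6)
```

View pics/top11.png

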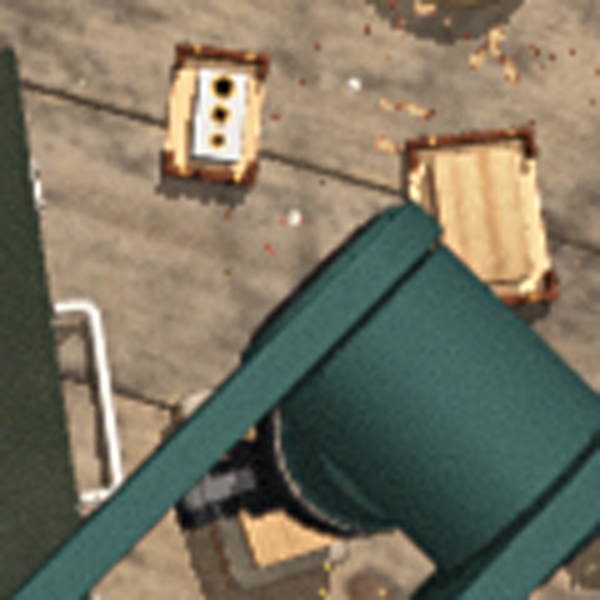

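View pics/side11.png

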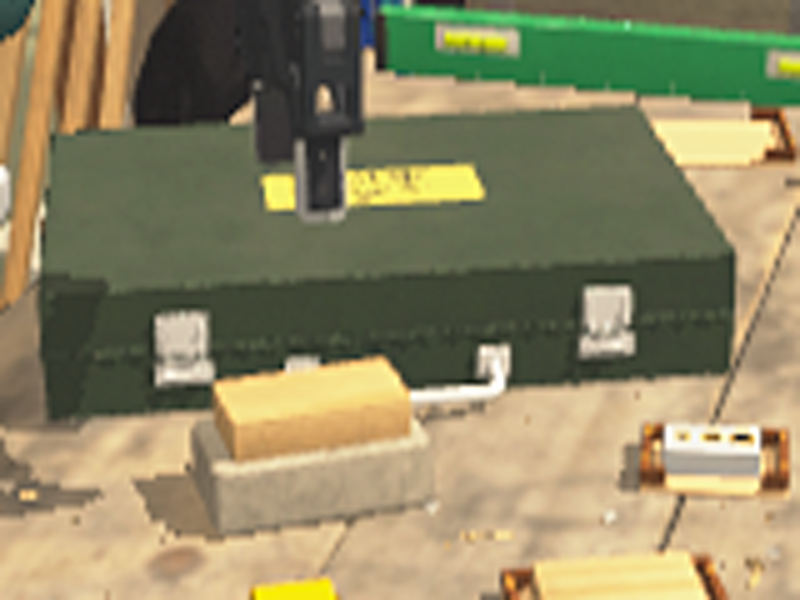

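>>> servo_tool(
  targets=[
    {"tx":0.03,"ty":0.05,"tz":0.5,"ax":0,"ay":0,"az":0,"fingers":45},
    {"tx":0,"ty":0,"tz":0.6,"ax":0,"ay":0,"az":0,"fingers":45},
    {"tx":0,"ty":0,"tz":0.5,"ax":0,"ay":0,"az":0,"fingers":45},
    {"tx":0,"ty":0,"tz":0.3,"ax":0,"ay":0,"az":0,"fingers":45},
    {"tx":0,"ty":0,"tz":0.2,"ax":0,"ay":0,"az":0,"fingers":70},
    {"tx":0,"ty":0,"tz":0.05,"ax":0,"ay":0,"az":0,"fingers":85},
    {"tx":0,"ty":0,"tz":0,"ax":0,"ay":0,"az":0,"fingers":85},
  ],
)

```text
time: 18.95
ee_pos: [0.388, -0.3042, 0.0613]
tcp_rot: [-3.099, -0.512, -0.0]
wrist_force: [0.8, -0.4, -0.8]
grip_width: 0.666
```

```bash
python3 go.py .3871 -.3032 .058 -71.2
```

```text
t 18.95 p [ 0.388  -0.3042  0.0613] yaw -71.24 tilt 0.01 grip 56.6 F [ 0.8 -0.4 -0.8] q [-0.78  0.08  1.76  0.    1.3   0.46]
az units -0.01 shift units AFTER turn [-0.01 -0.02  0.07] BEFORE turn (now axes) [-0.01 -0.02  0.07]
```

>>> servo_tool(
  targets=[
    {"tx":0,"ty":-0.02,"tz":0.05,"ax":0,"ay":0,"az":0,"fingers":100},
    {"tx":0,"ty":0,"tz":0,"ax":0,"ay":0,"az":0,"fingers":115},
    {"tx":0,"ty":0,"tz":0,"ax":0,"ay":0,"az":0,"fingers":255},
    {"tx":0,"ty":0,"tz":0,"ax":0,"ay":0,"az":0,"fingers":255},
    {"tx":0,"ty":0,"tz":0,"ax":0,"ay":0,"az":0,"fingers":255},
  ],
)

```text
time: 19.45
ee_pos: [0.388, -0.3035, 0.0597]
tcp_rot: [3.098, 0.512, 0.002]
wrist_force: [-0.4, 1.0, 3.5]
grip_width: 0.522
```

```bash
python3 go.py .4487 .1715 .23 -85
```

```text
t 19.45 p [ 0.388  -0.3035  0.0597] yaw -71.22 tilt 0.1 grip 44.4 F [-0.4  1.   3.5] q [-0.78  0.08  1.77  0.    1.29  0.46]
az units 2.4 shift units AFTER turn [ 2.04 -9.36 -3.41] BEFORE turn (now axes) [ 4.21 -8.6  -3.42]
```

>>> servo_tool(
  targets=[
    {"tx":0,"ty":0,"tz":-0.2,"ax":0,"ay":0,"az":0,"fingers":255},
    {"tx":0,"ty":0,"tz":-0.5,"ax":0,"ay":0,"az":0,"fingers":255},
    {"tx":0,"ty":0,"tz":-0.7,"ax":0,"ay":0,"az":0.4,"fingers":255},
    {"tx":0,"ty":0,"tz":-0.7,"ax":0,"ay":0,"az":1,"fingers":255},
    {"tx":0,"ty":0,"tz":-0.7,"ax":0,"ay":0,"az":1,"fingers":255},
    {"tx":0,"ty":0,"tz":-0.4,"ax":0,"ay":0,"az":0,"fingers":255},
    {"tx":0,"ty":0,"tz":0,"ax":0,"ay":0,"az":0,"fingers":255},
  ],
)

```text
time: 20.15
ee_pos: [0.3888, -0.3043, 0.2232]
tcp_rot: [3.133, 0.138, 0.009]
wrist_force: [0.9, 0.0, -0.5]
grip_width: 0.523
```

```bash
python3 go.py .4487 .1715 .22 -85;python3 - <<'E'
from h import *
for n,(x0,y0,x1,y1) in (("side",(200,120,360,240)),):
    p,d=camera(n); np.savez(n+"12.npz",p=p,d=d); cv2.imwrite(f"pics/{n}12.png",cv2.resize(p[y0:y1,x0:x1,::-1],None,fx=5,fy=5,interpolation=cv2.INTER_CUBIC))
E
```

```text
t 20.15 p [ 0.3888 -0.3043  0.2232] yaw -84.97 tilt 0.47 grip 44.4 F [ 0.9  0.  -0.5] q [-0.78 -0.04  1.55  0.    1.62  0.7 ]
az units 0.01 shift units AFTER turn [ 2.02 -9.38  0.06] BEFORE turn (now axes) [ 2.03 -9.37  0.02]
```

View pics/side12.png

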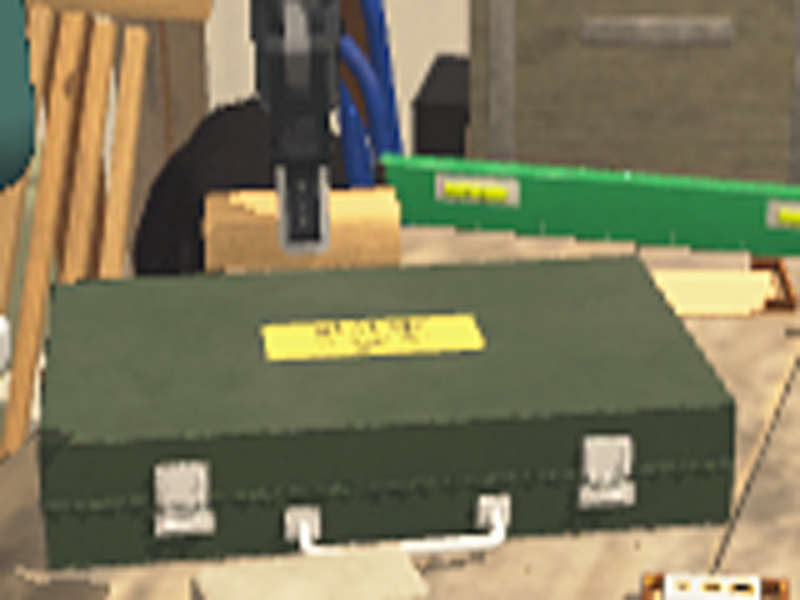

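>>> servo_tool(
  targets=[
    {"tx":0.1,"ty":-0.5,"tz":0,"ax":0,"ay":0,"az":0,"fingers":255},
    {"tx":0.18,"ty":-0.85,"tz":0,"ax":0,"ay":0,"az":0,"fingers":255},
    {"tx":0.18,"ty":-0.85,"tz":0,"ax":0,"ay":0,"az":0,"fingers":255},
    {"tx":0.18,"ty":-0.85,"tz":0,"ax":0,"ay":0,"az":0,"fingers":255},
    {"tx":0.18,"ty":-0.85,"tz":0,"ax":0,"ay":0,"az":0,"fingers":255},
    {"tx":0.18,"ty":-0.85,"tz":0,"ax":0,"ay":0,"az":0,"fingers":255},
    {"tx":0.18,"ty":-0.85,"tz":0,"ax":0,"ay":0,"az":0,"fingers":255},
    {"tx":0.18,"ty":-0.85,"tz":0,"ax":0,"ay":0,"az":0,"fingers":255},
    {"tx":0.18,"ty":-0.85,"tz":0,"ax":0,"ay":0,"az":0,"fingers":255},
    {"tx":0.18,"ty":-0.85,"tz":0,"ax":0,"ay":0,"az":0,"fingers":255},
  ],
)

```text
time: 21.2
ee_pos: [0.4361, 0.112, 0.2163]
tcp_rot: [3.138, 0.138, -0.006]
wrist_force: [0.9, -0.7, -0.4]
grip_width: 0.521
```

>>> servo_tool(
  targets=[
    {"tx":0.18,"ty":-0.85,"tz":0,"ax":0,"ay":0,"az":0,"fingers":255},
    {"tx":0.1,"ty":-0.4,"tz":0,"ax":0,"ay":0,"az":0,"fingers":255},
    {"tx":0,"ty":0,"tz":0,"ax":0,"ay":0,"az":0,"fingers":255},
    {"tx":0,"ty":0,"tz":0,"ax":0,"ay":0,"az":0,"fingers":255},
  ],
)

```text
time: 21.6
ee_pos: [0.4449, 0.1736, 0.2167]
tcp_rot: [3.137, 0.14, -0.006]
wrist_force: [0.3, -0.3, -0.2]
grip_width: 0.524
```

```bash
python3 go.py .4487 .1715 .075 -85;python3 - <<'E'
from h import *
p,d=camera("top"); cv2.imwrite("pics/top13.png",p[:,:,::-1]); np.savez("top13.npz",p=p,d=d)
pile(d); pile(d,roi0=(400,180,432,230),levels=(("short",.022),)); pile(d,roi0=(352,170,375,198),levels=(("guide",.020),))
E
```

```text
t 21.6 p [0.4449 0.1736 0.2167] yaw -84.9 tilt 0.25 grip 44.6 F [ 0.3 -0.3 -0.2] q [ 0.25 -0.06  1.59 -0.    1.62  1.74]
az units 0.02 shift units AFTER turn [0.07 0.05 2.83] BEFORE turn (now axes) [0.08 0.05 2.83]
guide none
short none
long none
sand 963 0.0364 (array([ 0.3859, -0.3005]), 62.8, 104.4, 17.5)
short 443 0.0226 (array([ 0.5257, -0.4197]), 45.8, 70.8, 6.6)
guide 172 0.0208 (array([ 0.5791, -0.2811]), 26.6, 48.5, -5.9)
```

View pics/top13.png

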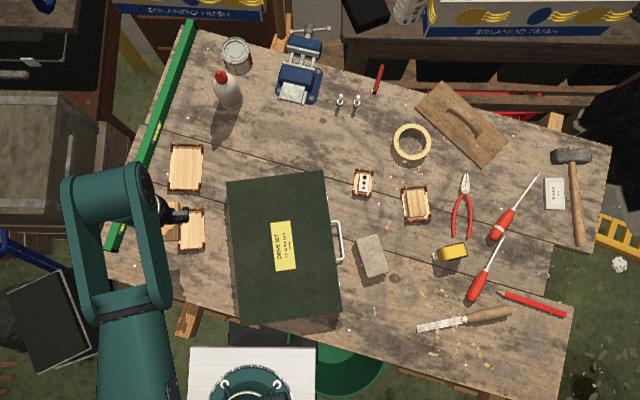

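>>> servo_tool(
  targets=[
    {"tx":0.07,"ty":0.05,"tz":0.4,"ax":0,"ay":0,"az":0.02,"fingers":255},
    {"tx":0,"ty":0,"tz":0.7,"ax":0,"ay":0,"az":0,"fingers":255},
    {"tx":0,"ty":0,"tz":0.7,"ax":0,"ay":0,"az":0,"fingers":255},
    {"tx":0,"ty":0,"tz":0.6,"ax":0,"ay":0,"az":0,"fingers":255},
    {"tx":0,"ty":0,"tz":0.4,"ax":0,"ay":0,"az":0,"fingers":255},
    {"tx":0,"ty":0,"tz":0,"ax":0,"ay":0,"az":0,"fingers":255},
    {"tx":0,"ty":0,"tz":0,"ax":0,"ay":0,"az":0,"fingers":255},
  ],
)

```text
time: 22.35
ee_pos: [0.4496, 0.1707, 0.0789]
tcp_rot: [3.139, 0.132, -0.001]
wrist_force: [1.1, 0.2, 0.5]
grip_width: 0.519
```

```bash
python3 go.py .4487 .1715 .0278 -85;python3 - <<'E'
from h import *
for n,(x0,y0,x1,y1) in (("top",(140,150,260,270)),):
    p,d=camera(n); np.savez(n+"14.npz",p=p,d=d); cv2.imwrite(f"pics/{n}14.png",cv2.resize(p[y0:y1,x0:x1,::-1],None,fx=5,fy=5,interpolation=cv2.INTER_CUBIC))
E
```

```text
t 22.35 p [0.4496 0.1707 0.0789] yaw -85.18 tilt 0.03 grip 44.1 F [1.1 0.2 0.5] q [ 0.24  0.03  1.77 -0.    1.34  1.73]
az units -0.03 shift units AFTER turn [-0.02 -0.02  1.02] BEFORE turn (now axes) [-0.02 -0.02  1.02]
```

View pics/top14.png

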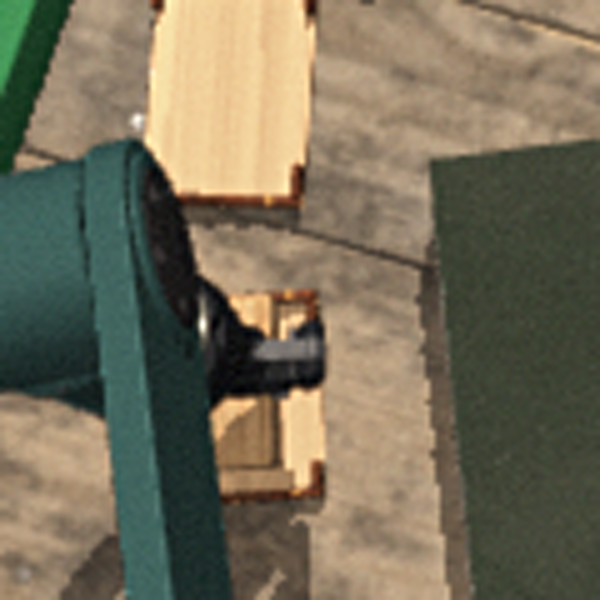

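>>> servo_tool(
  targets=[
    {"tx":-0.02,"ty":0,"tz":0.3,"ax":0,"ay":0,"az":0,"fingers":255},
    {"tx":0,"ty":0,"tz":0.3,"ax":0,"ay":0,"az":0,"fingers":255},
    {"tx":0,"ty":0,"tz":0.2,"ax":0,"ay":0,"az":0,"fingers":255},
    {"tx":0,"ty":0,"tz":0.1,"ax":0,"ay":0,"az":0,"fingers":255},
    {"tx":0,"ty":0,"tz":0.08,"ax":0,"ay":0,"az":0,"fingers":255},
    {"tx":0,"ty":0,"tz":0,"ax":0,"ay":0,"az":0,"fingers":255},
    {"tx":0,"ty":0,"tz":0,"ax":0,"ay":0,"az":0,"fingers":255},
  ],
)

```text
time: 23.1
ee_pos: [0.4491, 0.1717, 0.0304]
tcp_rot: [-3.138, -0.135, -0.002]
wrist_force: [0.1, 0.2, -0.5]
grip_width: 0.519
```

```bash
python3 go.py .4487 .1715 .0278 -85
```

```text
t 23.1 p [0.4491 0.1717 0.0304] yaw -85.08 tilt 0.06 grip 44.1 F [ 0.1  0.2 -0.5] q [0.25 0.09 1.82 0.   1.23 1.73]
az units -0.01 shift units AFTER turn [-0.01  0.    0.05] BEFORE turn (now axes) [-0.01  0.    0.05]
```

>>> servo_tool(
  targets=[
    {"tx":0,"ty":0,"tz":0.05,"ax":0,"ay":0,"az":0,"fingers":255},
    {"tx":0,"ty":0,"tz":0,"ax":0,"ay":0,"az":0,"fingers":255},
    {"tx":0,"ty":0,"tz":0,"ax":0,"ay":0,"az":0,"fingers":255},
  ],
)

```text
time: 23.4
ee_pos: [0.4491, 0.1718, 0.0277]
tcp_rot: [-3.138, -0.135, -0.002]
wrist_force: [-0.2, -0.2, 0.6]
grip_width: 0.519
```

>>> servo_tool(
  targets=[
    {"tx":0,"ty":0,"tz":0.02,"ax":0,"ay":0,"az":0,"fingers":255},
    {"tx":0,"ty":0,"tz":0,"ax":0,"ay":0,"az":0,"fingers":115},
    {"tx":0,"ty":0,"tz":0,"ax":0,"ay":0,"az":0,"fingers":90},
    {"tx":0,"ty":0,"tz":0,"ax":0,"ay":0,"az":0,"fingers":70},
    {"tx":0,"ty":0,"tz":-0.3,"ax":0,"ay":0,"az":0,"fingers":70},
    {"tx":0,"ty":0,"tz":-0.7,"ax":0,"ay":0,"az":0,"fingers":70},
    {"tx":0,"ty":0,"tz":-0.9,"ax":0,"ay":0,"az":0,"fingers":70},
    {"tx":0,"ty":0,"tz":-0.9,"ax":0,"ay":0,"az":0,"fingers":50},
    {"tx":0,"ty":0,"tz":-0.8,"ax":0,"ay":0,"az":0,"fingers":30},
    {"tx":0,"ty":0,"tz":-0.4,"ax":0,"ay":0,"az":0,"fingers":20},
  ],
)

```text
time: 24.4
ee_pos: [0.45, 0.1719, 0.2309]
tcp_rot: [-3.137, -0.135, -0.011]
wrist_force: [0.2, -0.5, -1.1]
grip_width: 0.921
```

```bash
python3 go.py .3859 -.3005 .22 -72.1
```

```text
t 24.4 p [0.45   0.1719 0.2309] yaw -85.08 tilt 0.4 grip 78.3 F [ 0.2 -0.5 -1.1] q [ 0.25 -0.07  1.56  0.    1.64  1.73]
az units -2.27 shift units AFTER turn [-4.12  8.6   0.22] BEFORE turn (now axes) [-2.09  9.3   0.19]
```

>>> servo_tool(
  targets=[
    {"tx":-0.12,"ty":0.5,"tz":0,"ax":0,"ay":0,"az":0,"fingers":20},
    {"tx":-0.18,"ty":0.8,"tz":0,"ax":0,"ay":0,"az":0,"fingers":20},
    {"tx":-0.18,"ty":0.8,"tz":0,"ax":0,"ay":0,"az":0,"fingers":20},
    {"tx":-0.18,"ty":0.8,"tz":0,"ax":0,"ay":0,"az":0,"fingers":20},
    {"tx":-0.18,"ty":0.8,"tz":0,"ax":0,"ay":0,"az":0,"fingers":20},
    {"tx":-0.18,"ty":0.8,"tz":0,"ax":0,"ay":0,"az":0,"fingers":20},
    {"tx":-0.18,"ty":0.8,"tz":0,"ax":0,"ay":0,"az":0,"fingers":20},
    {"tx":-0.18,"ty":0.8,"tz":0,"ax":0,"ay":0,"az":0,"fingers":20},
    {"tx":-0.18,"ty":0.8,"tz":0,"ax":0,"ay":0,"az":0,"fingers":20},
    {"tx":-0.18,"ty":0.8,"tz":0,"ax":0,"ay":0,"az":0,"fingers":20},
  ],
)

```text
time: 25.4
ee_pos: [0.3943, -0.221, 0.2261]
tcp_rot: [-3.138, -0.134, -0.0]
wrist_force: [1.4, -0.7, 0.2]
grip_width: 0.923
```

>>> servo_tool(
  targets=[
    {"tx":-0.18,"ty":0.8,"tz":0,"ax":0,"ay":0,"az":0,"fingers":20},
    {"tx":-0.17,"ty":0.8,"tz":0,"ax":0,"ay":0,"az":0,"fingers":20},
    {"tx":0,"ty":0,"tz":0.3,"ax":0,"ay":0,"az":-1,"fingers":20},
    {"tx":0,"ty":0,"tz":0.5,"ax":0,"ay":0,"az":-1,"fingers":20},
    {"tx":0,"ty":0,"tz":0.4,"ax":0,"ay":0,"az":-0.27,"fingers":20},
    {"tx":0,"ty":0,"tz":0,"ax":0,"ay":0,"az":0,"fingers":20},
    {"tx":0,"ty":0,"tz":0,"ax":0,"ay":0,"az":0,"fingers":20},
  ],
)

```text
time: 26.1
ee_pos: [0.3842, -0.3005, 0.1662]
tcp_rot: [-3.103, -0.488, 0.001]
wrist_force: [-0.4, -0.2, 0.0]
grip_width: 0.922
```

```bash
python3 go.py .3859 -.3005 .06 -72.2;python3 - <<'E'
from h import *
for n,(x0,y0,x1,y1) in (("top",(140,130,260,270)),("side",(200,150,360,270))):
    p,d=camera(n); np.savez(n+"15.npz",p=p,d=d); cv2.imwrite(f"pics/{n}15.png",cv2.resize(p[y0:y1,x0:x1,::-1],None,fx=4,fy=4,interpolation=cv2.INTER_CUBIC))
    if n=="top": pile(d,roi0=(170,202,212,258),levels=(("long",.026),))
E
```

```text
t 26.1 p [ 0.3842 -0.3005  0.1662] yaw -72.11 tilt 0.05 grip 78.4 F [-0.4 -0.2  0. ] q [-0.78 -0.02  1.64  0.    1.52  0.48]
az units 0.02 shift units AFTER turn [0.03 0.01 2.12] BEFORE turn (now axes) [0.03 0.01 2.12]
long 581 0.0268 (array([0.4491, 0.1698]), 46.2, 85.5, 3.6)
```

View pics/top15.png

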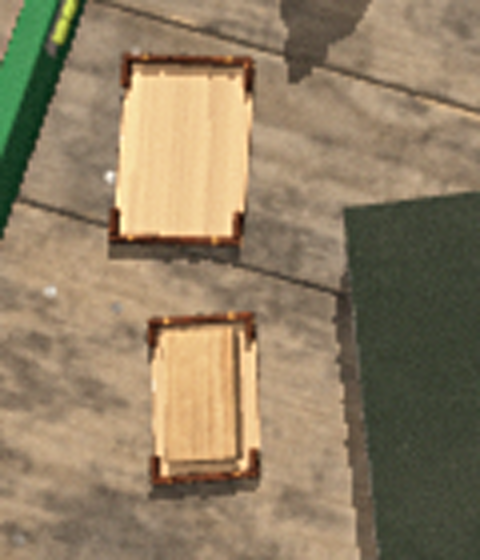

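View pics/side15.png

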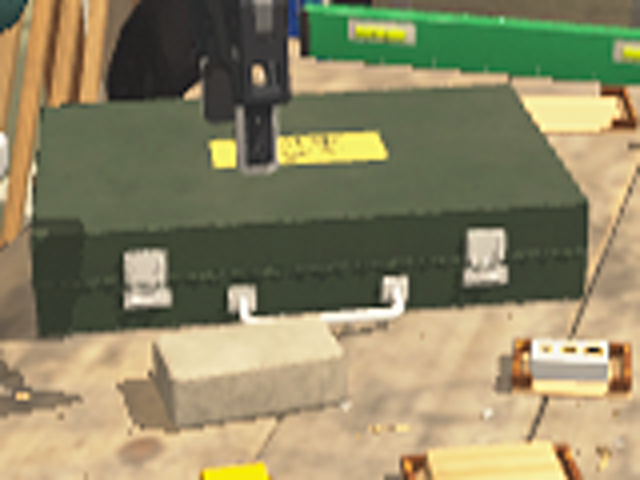

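>>> servo_tool(
  targets=[
    {"tx":0.03,"ty":0.01,"tz":0.5,"ax":0,"ay":0,"az":0.02,"fingers":20},
    {"tx":0,"ty":0,"tz":0.6,"ax":0,"ay":0,"az":0,"fingers":20},
    {"tx":0,"ty":0,"tz":0.5,"ax":0,"ay":0,"az":0,"fingers":20},
    {"tx":0,"ty":0,"tz":0.3,"ax":0,"ay":0,"az":0,"fingers":20},
    {"tx":0,"ty":0,"tz":0,"ax":0,"ay":0,"az":0,"fingers":20},
    {"tx":0,"ty":0,"tz":0,"ax":0,"ay":0,"az":0,"fingers":20},
  ],
)

```text
time: 26.8
ee_pos: [0.3867, -0.3012, 0.0727]
tcp_rot: [3.102, 0.486, 0.002]
wrist_force: [0.0, -0.4, 0.5]
grip_width: 0.921
```

```bash
python3 go.py .3859 -.3005 .03 -72.2;python3 - <<'E'
from h import *
for n,(x0,y0,x1,y1) in (("side",(200,150,360,270)),):
    p,d=camera(n); cv2.imwrite(f"pics/{n}16.png",cv2.resize(p[y0:y1,x0:x1,::-1],None,fx=5,fy=5,interpolation=cv2.INTER_CUBIC))
E
```

```text
t 26.8 p [ 0.3867 -0.3012  0.0727] yaw -72.19 tilt 0.13 grip 78.3 F [ 0.  -0.4  0.5] q [-0.78  0.06  1.76  0.    1.32  0.48]
az units 0.0 shift units AFTER turn [-0.01 -0.02  0.85] BEFORE turn (now axes) [-0.01 -0.02  0.85]
```

View pics/side16.png

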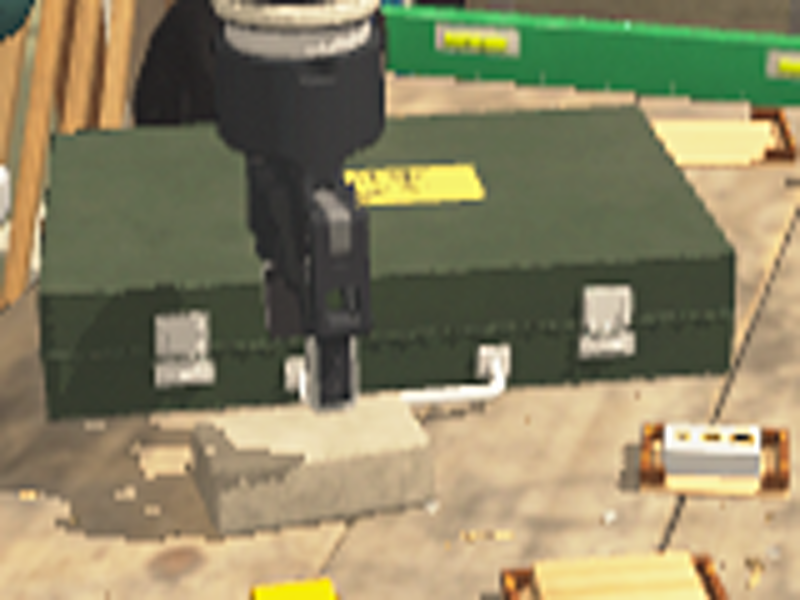

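>>> servo_tool(
  targets=[
    {"tx":0,"ty":-0.02,"tz":0.25,"ax":0,"ay":0,"az":0,"fingers":20},
    {"tx":0,"ty":0,"tz":0.25,"ax":0,"ay":0,"az":0,"fingers":20},
    {"tx":0,"ty":0,"tz":0.2,"ax":0,"ay":0,"az":0,"fingers":20},
    {"tx":0,"ty":0,"tz":0.1,"ax":0,"ay":0,"az":0,"fingers":20},
    {"tx":0,"ty":0,"tz":0,"ax":0,"ay":0,"az":0,"fingers":35},
    {"tx":0,"ty":0,"tz":0,"ax":0,"ay":0,"az":0,"fingers":50},
    {"tx":0,"ty":0,"tz":0,"ax":0,"ay":0,"az":0,"fingers":60},
  ],
  squeeze=30,
)

```text
time: 27.55
ee_pos: [0.386, -0.3, 0.0317]
tcp_rot: [3.103, 0.486, 0.001]
wrist_force: [-0.3, -0.3, -0.0]
grip_width: 0.767
```

>>> servo_tool(
  targets=[
    {"tx":0,"ty":0,"tz":0,"ax":0,"ay":0,"az":0,"fingers":255},
    {"tx":0,"ty":0,"tz":0,"ax":0,"ay":0,"az":0,"fingers":255},
    {"tx":0,"ty":0,"tz":0,"ax":0,"ay":0,"az":0,"fingers":255},
    {"tx":0,"ty":0,"tz":0,"ax":0,"ay":0,"az":0,"fingers":255},
  ],
)

```text
time: 27.95
ee_pos: [0.3862, -0.3003, 0.0321]
tcp_rot: [3.102, 0.486, 0.002]
wrist_force: [-0.6, -1.2, 4.5]
grip_width: 0.72
```

```bash
python3 go.py .6146 .1968 .22 -90
```

```text
t 27.95 p [ 0.3862 -0.3003  0.0321] yaw -72.2 tilt 0.11 grip 61.2 F [-0.6 -1.2  4.5] q [-0.78  0.1   1.8   0.    1.23  0.48]
az units 3.11 shift units AFTER turn [ 4.57 -9.94 -3.76] BEFORE turn (now axes) [ 7.39 -8.06 -3.76]
```

>>> servo_tool(
  targets=[
    {"tx":0,"ty":0,"tz":-0.2,"ax":0,"ay":0,"az":0,"fingers":255},
    {"tx":0,"ty":0,"tz":-0.5,"ax":0,"ay":0,"az":0,"fingers":255},
    {"tx":0,"ty":0,"tz":-0.7,"ax":0,"ay":0,"az":0,"fingers":255},
    {"tx":0,"ty":0,"tz":-0.7,"ax":0,"ay":0,"az":0.5,"fingers":255},
    {"tx":0,"ty":0,"tz":-0.7,"ax":0,"ay":0,"az":1,"fingers":255},
    {"tx":0,"ty":0,"tz":-0.6,"ax":0,"ay":0,"az":1,"fingers":255},
    {"tx":0,"ty":0,"tz":-0.3,"ax":0,"ay":0,"az":0.6,"fingers":255},
    {"tx":0,"ty":0,"tz":0,"ax":0,"ay":0,"az":0,"fingers":255},
  ],
)

```text
time: 28.75
ee_pos: [0.3863, -0.3003, 0.2192]
tcp_rot: [3.138, 0.002, 0.006]
wrist_force: [0.5, -0.8, 0.1]
grip_width: 0.716
```

```bash
python3 go.py .6146 .1968 .22 -90;python3 - <<'E'
from h import *
for n,(x0,y0,x1,y1) in (("side",(200,110,360,230)),):
    p,d=camera(n); cv2.imwrite(f"pics/{n}17.png",cv2.resize(p[y0:y1,x0:x1,::-1],None,fx=5,fy=5,interpolation=cv2.INTER_CUBIC))
E
```

```text
t 28.75 p [ 0.3863 -0.3003  0.2192] yaw -89.94 tilt 0.29 grip 60.9 F [ 0.5 -0.8  0.1] q [-0.78 -0.04  1.56  0.    1.62  0.79]
az units 0.01 shift units AFTER turn [ 4.57 -9.94 -0.02] BEFORE turn (now axes) [ 4.58 -9.94 -0.03]
```

View pics/side17.png

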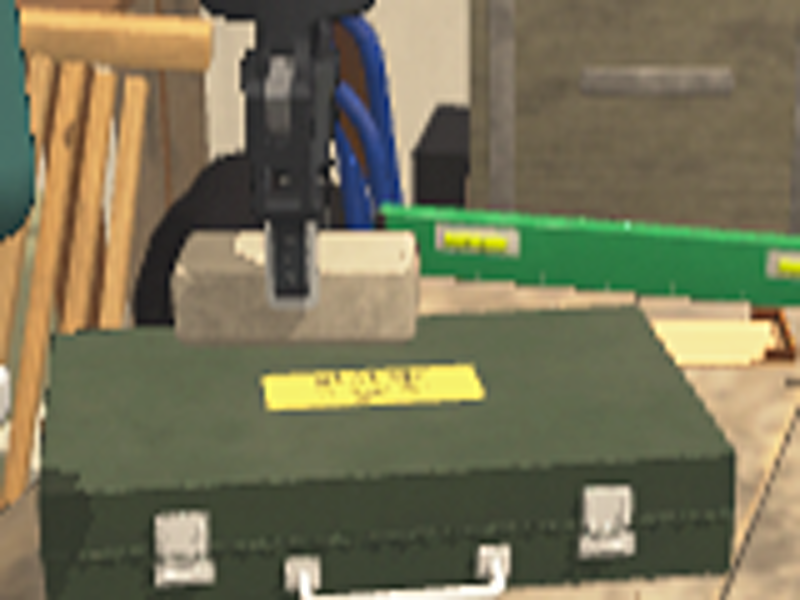

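>>> servo_tool(
  targets=[
    {"tx":0.2,"ty":-0.44,"tz":0,"ax":0,"ay":0,"az":0,"fingers":255},
    {"tx":0.36,"ty":-0.78,"tz":0,"ax":0,"ay":0,"az":0,"fingers":255},
    {"tx":0.36,"ty":-0.78,"tz":0,"ax":0,"ay":0,"az":0,"fingers":255},
    {"tx":0.36,"ty":-0.78,"tz":0,"ax":0,"ay":0,"az":0,"fingers":255},
    {"tx":0.36,"ty":-0.78,"tz":0,"ax":0,"ay":0,"az":0,"fingers":255},
    {"tx":0.36,"ty":-0.78,"tz":0,"ax":0,"ay":0,"az":0,"fingers":255},
    {"tx":0.36,"ty":-0.78,"tz":0,"ax":0,"ay":0,"az":0,"fingers":255},
    {"tx":0.36,"ty":-0.78,"tz":0,"ax":0,"ay":0,"az":0,"fingers":255},
    {"tx":0.36,"ty":-0.78,"tz":0,"ax":0,"ay":0,"az":0,"fingers":255},
    {"tx":0.36,"ty":-0.78,"tz":0,"ax":0,"ay":0,"az":0,"fingers":255},
  ],
)

```text
time: 29.8
ee_pos: [0.5565, 0.0752, 0.2135]
tcp_rot: [3.141, 0.004, -0.008]
wrist_force: [0.3, -0.3, -1.2]
grip_width: 0.717
```

>>> servo_tool(
  targets=[
    {"tx":0.36,"ty":-0.78,"tz":0,"ax":0,"ay":0,"az":0,"fingers":255},
    {"tx":0.36,"ty":-0.78,"tz":0,"ax":0,"ay":0,"az":0,"fingers":255},
    {"tx":0.36,"ty":-0.78,"tz":0,"ax":0,"ay":0,"az":0,"fingers":255},
    {"tx":0.05,"ty":-0.14,"tz":0,"ax":0,"ay":0,"az":0,"fingers":255},
    {"tx":0,"ty":0,"tz":0,"ax":0,"ay":0,"az":0,"fingers":255},
    {"tx":0,"ty":0,"tz":0,"ax":0,"ay":0,"az":0,"fingers":255},
  ],
)

```text
time: 30.4
ee_pos: [0.6129, 0.1965, 0.2147]
tcp_rot: [3.14, 0.001, -0.005]
wrist_force: [-0.1, -1.3, -1.3]
grip_width: 0.717
```

```bash
python3 go.py .6146 .1968 .085 -90
```

```text
t 30.4 p [0.6129 0.1965 0.2147] yaw -89.95 tilt 0.2 grip 60.9 F [-0.1 -1.3 -1.3] q [ 0.22  0.31  1.18 -0.    1.66  1.79]
az units 0.01 shift units AFTER turn [ 0.03 -0.01  2.59] BEFORE turn (now axes) [ 0.04 -0.01  2.59]
```

>>> servo_tool(
  targets=[
    {"tx":0.03,"ty":0,"tz":0.4,"ax":0,"ay":0,"az":0,"fingers":255},
    {"tx":0,"ty":0,"tz":0.7,"ax":0,"ay":0,"az":0,"fingers":255},
    {"tx":0,"ty":0,"tz":0.7,"ax":0,"ay":0,"az":0,"fingers":255},
    {"tx":0,"ty":0,"tz":0.5,"ax":0,"ay":0,"az":0,"fingers":255},
    {"tx":0,"ty":0,"tz":0.3,"ax":0,"ay":0,"az":0,"fingers":255},
    {"tx":0,"ty":0,"tz":0,"ax":0,"ay":0,"az":0,"fingers":255},
    {"tx":0,"ty":0,"tz":0,"ax":0,"ay":0,"az":0,"fingers":255},
  ],
)

```text
time: 31.1
ee_pos: [0.6158, 0.1968, 0.0875]
tcp_rot: [-3.141, 0.0, -0.002]
wrist_force: [1.4, 0.2, -1.0]
grip_width: 0.717
```

```bash
python3 go.py .6146 .1968 .036 -90;python3 - <<'E'
from h import *
for n,(x0,y0,x1,y1) in (("top",(140,110,260,230)),):
    p,d=camera(n); np.savez(n+"18.npz",p=p,d=d); cv2.imwrite(f"pics/{n}18.png",cv2.resize(p[y0:y1,x0:x1,::-1],None,fx=5,fy=5,interpolation=cv2.INTER_CUBIC))
E
```

```text
t 31.1 p [0.6158 0.1968 0.0875] yaw -90.01 tilt 0.09 grip 60.9 F [ 1.4  0.2 -1. ] q [ 0.22  0.38  1.35 -0.    1.42  1.79]
az units -0.0 shift units AFTER turn [-0.02 -0.    1.03] BEFORE turn (now axes) [-0.03  0.    1.03]
```

View pics/top18.png

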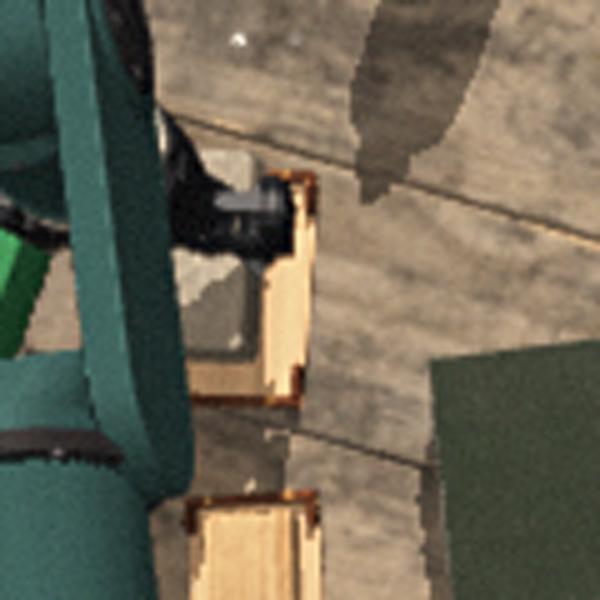

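>>> servo_tool(
  targets=[
    {"tx":-0.02,"ty":0,"tz":0.3,"ax":0,"ay":0,"az":0,"fingers":255},
    {"tx":0,"ty":0,"tz":0.3,"ax":0,"ay":0,"az":0,"fingers":255},
    {"tx":0,"ty":0,"tz":0.2,"ax":0,"ay":0,"az":0,"fingers":255},
    {"tx":0,"ty":0,"tz":0.12,"ax":0,"ay":0,"az":0,"fingers":255},
    {"tx":0,"ty":0,"tz":0.06,"ax":0,"ay":0,"az":0,"fingers":255},
    {"tx":0,"ty":0,"tz":0,"ax":0,"ay":0,"az":0,"fingers":255},
    {"tx":0,"ty":0,"tz":0,"ax":0,"ay":0,"az":0,"fingers":255},
  ],
)

```text
time: 31.85
ee_pos: [0.6147, 0.1976, 0.0377]
tcp_rot: [-3.141, -0.001, -0.002]
wrist_force: [0.1, -0.9, -1.0]
grip_width: 0.715
```

```bash
python3 go.py .6146 .1968 .036 -90
```

```text
t 31.85 p [0.6147 0.1976 0.0377] yaw -89.95 tilt 0.07 grip 60.8 F [ 0.1 -0.9 -1. ] q [0.22 0.42 1.4  0.   1.33 1.79]
az units 0.01 shift units AFTER turn [-0.    0.02  0.03] BEFORE turn (now axes) [-0.    0.02  0.03]
```

>>> servo_tool(
  targets=[
    {"tx":0,"ty":0,"tz":0.04,"ax":0,"ay":0,"az":0,"fingers":255},
    {"tx":0,"ty":0,"tz":0,"ax":0,"ay":0,"az":0,"fingers":255},
    {"tx":0,"ty":0,"tz":0,"ax":0,"ay":0,"az":0,"fingers":255},
  ],
)

```text
time: 32.15
ee_pos: [0.615, 0.1977, 0.0363]
tcp_rot: [-3.141, -0.001, -0.004]
wrist_force: [1.1, -0.3, 1.7]
grip_width: 0.719
```

Light contact with the floor; release gently and retreat.

>>> servo_tool(
  targets=[
    {"tx":0,"ty":0,"tz":0.01,"ax":0,"ay":0,"az":0,"fingers":255},
    {"tx":0,"ty":0,"tz":0,"ax":0,"ay":0,"az":0,"fingers":60},
    {"tx":0,"ty":0,"tz":0,"ax":0,"ay":0,"az":0,"fingers":40},
    {"tx":0,"ty":0,"tz":0,"ax":0,"ay":0,"az":0,"fingers":22},
    {"tx":0,"ty":0,"tz":0,"ax":0,"ay":0,"az":0,"fingers":22},
    {"tx":0,"ty":0,"tz":-0.3,"ax":0,"ay":0,"az":0,"fingers":22},
    {"tx":0,"ty":0,"tz":-0.6,"ax":0,"ay":0,"az":0,"fingers":22},
    {"tx":0,"ty":0,"tz":-0.9,"ax":0,"ay":0,"az":0,"fingers":22},
    {"tx":0,"ty":0,"tz":-0.9,"ax":0,"ay":0,"az":0,"fingers":22},
    {"tx":0,"ty":0,"tz":-0.9,"ax":0,"ay":0,"az":0,"fingers":22},
  ],
)

```text
time: 33.15
ee_pos: [0.614, 0.1974, 0.218]
tcp_rot: [-3.141, -0.001, -0.002]
wrist_force: [1.0, 1.0, 1.0]
grip_width: 0.914
```

>>> servo_tool(
  targets=[
    {"tx":-0.3,"ty":0.7,"tz":0,"ax":0,"ay":0,"az":0,"fingers":22},
    {"tx":-0.4,"ty":0.8,"tz":0,"ax":0,"ay":0,"az":0,"fingers":22},
    {"tx":-0.4,"ty":0.8,"tz":0,"ax":0,"ay":0,"az":0,"fingers":22},
    {"tx":-0.4,"ty":0.8,"tz":0,"ax":0,"ay":0,"az":0,"fingers":22},
    {"tx":-0.4,"ty":0.8,"tz":0,"ax":0,"ay":0,"az":0,"fingers":22},
    {"tx":-0.3,"ty":0.6,"tz":0,"ax":0,"ay":0,"az":0,"fingers":22},
    {"tx":0,"ty":0,"tz":0,"ax":0,"ay":0,"az":0,"fingers":22},
    {"tx":0,"ty":0,"tz":0,"ax":0,"ay":0,"az":0,"fingers":22},
    {"tx":0,"ty":0,"tz":0,"ax":0,"ay":0,"az":0,"fingers":22},
  ],
)

```text
time: 34.05
ee_pos: [0.5049, -0.0269, 0.2155]
tcp_rot: [-3.141, -0.003, -0.002]
wrist_force: [-0.7, 0.2, 0.2]
grip_width: 0.916
```

```bash
python3 go.py .6146 .1968 .2 -90
python3 - <<'E'
from h import *
p,d=camera("top"); cv2.imwrite("pics/top19.png",p[:,:,::-1])
for r,l in (((160,130,215,202),("sand",.040)),((170,202,212,258),("long",.026)),((400,180,432,230),("short",.022)),((352,170,375,198),("guide",.020)),((430,235,472,268),("tape",.063))): pile(d,roi0=r,levels=(l,))
d0=np.load("top0.npz")["d"]; pile(d0,roi0=(430,235,472,268),levels=(("tape0",.063),))
for q in (d0,d): pile(q,roi0=(385,118,438,168),levels=(("mtape",.025),))
E
```

```text
t 34.05 p [ 0.5049 -0.0269  0.2155] yaw -89.91 tilt 0.08 grip 77.9 F [-0.7  0.2  0.2] q [-0.17 -0.    1.53  0.    1.61  1.4 ]
az units 0.02 shift units AFTER turn [ 2.19 -4.47  0.31] BEFORE turn (now axes) [ 2.2  -4.47  0.32]
sand 900 0.0409 (array([0.6142, 0.1962]), 62.5, 102.9, 0.4)
long 70 0.0272 (array([0.4606, 0.1885]), 10.3, 57.4, 3.6)
short 446 0.0225 (array([ 0.5256, -0.419 ]), 47.3, 70.8, 6.6)
guide 199 0.0202 (array([ 0.5742, -0.2751]), 37.8, 59.5, -6.3)
tape 323 0.0623 (array([ 0.3974, -0.5055]), 38.0, 60.6, -76.9)
tape0 315 0.0627 (array([ 0.3979, -0.5047]), 37.6, 61.6, -78.0)
mtape 520 0.0251 (array([ 0.6932, -0.4118]), 101.0, 101.2, -88.8)
mtape 511 0.0251 (array([ 0.6932, -0.4118]), 101.0, 101.2, -88.8)
```

View pics/top19.png

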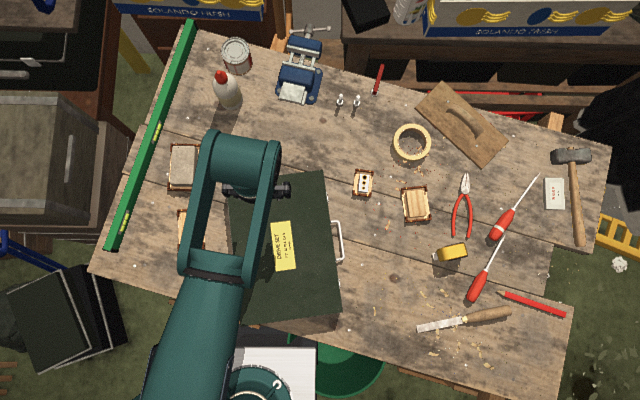

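>>> servo_tool(
  targets=[
    {"tx":-0.2,"ty":0.6,"tz":0,"ax":0,"ay":0,"az":0,"fingers":22},
    {"tx":-0.2,"ty":0.8,"tz":0,"ax":0,"ay":0,"az":0,"fingers":22},
    {"tx":-0.2,"ty":0.8,"tz":0,"ax":0,"ay":0,"az":0,"fingers":22},
    {"tx":-0.2,"ty":0.6,"tz":0,"ax":0,"ay":0,"az":0,"fingers":22},
    {"tx":0,"ty":0,"tz":0,"ax":0,"ay":0,"az":0,"fingers":22},
    {"tx":0,"ty":0,"tz":0,"ax":0,"ay":0,"az":0,"fingers":22},
    {"tx":0,"ty":0,"tz":0,"ax":0,"ay":0,"az":0,"fingers":22},
  ],
)

```text
time: 34.8
ee_pos: [0.4652, -0.1663, 0.2147]
tcp_rot: [-3.141, -0.005, -0.0]
wrist_force: [0.5, -0.2, -0.0]
grip_width: 0.917
```

Run:
```python
from h import *
p,d=camera("top"); cv2.imwrite("pics/top20.png",p[:,:,::-1])
for r,l in (((160,130,215,202),("sand",.040)),((170,202,212,258),("long",.026)),((400,180,432,230),("short",.022)),((354,172,373,197),("guide",.020))): pile(d,roi0=r,levels=(l,))
W=cloud("top",d); print("guide top z",np.median(W[176:192,361:366,2]))
m=(p.min(-1)>150); r=np.zeros_like(m); r[168:200,350:378]=1; v,u=np.nonzero(m&r); print("guide white",rect(ray("top",np.c_[u,v],.02)))
```

```text
sand 903 0.0406 (array([0.6142, 0.1957]), 62.8, 103.2, 0.2)
long 584 0.0269 (array([0.449 , 0.1699]), 46.0, 85.6, 3.6)
short 451 0.0227 (array([ 0.5258, -0.4195]), 46.2, 70.5, 6.6)
guide none
guide top z 0.5604104826870432
guide white (array([ 0.5825, -0.282 ]), 41.6, 41.7, 83.3)
```

View pics/top20.png

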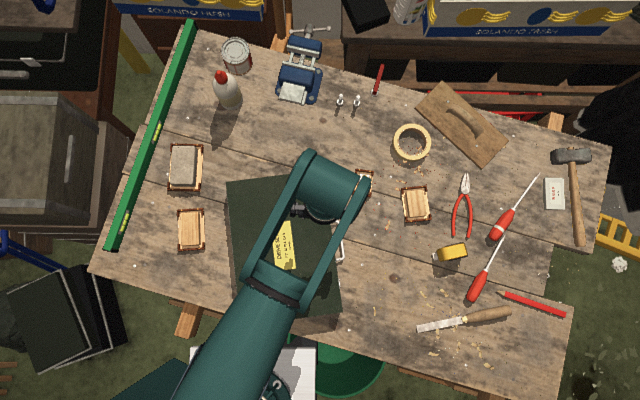

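```bash
python3 -c "
from plant import ticket
print(ticket.close_job())"
```

```text
the job is handed in; nothing more can be done
None
```

I moved all four pieces one at a time from the top of the pile into their own trays and handed the job in at about 35 s. The hand-in gives no verdict.

Last overhead measurements, piece centre against the pocket centre measured at the start:

| Piece | Offset from pocket centre | Angle to pocket | Measured top height (expected) |
|---|---|---|---|
| Sanding block | about 1 mm | under 1° | 40.6 mm (40) |
| Longer offcut | about 2 mm | 1.5° | 26.9 mm (26) |
| Shorter offcut | about 2 mm | under 1° | 22.7 mm (22) |
| Drill guide | about 2 mm | under 1° | 20.8 mm (20) |

- **Drill guide:** its row is from 21.6 s. At 34.05 s its height fit also took in the tray rails and gave an outline too large to use. In the very last picture the arm hid the guide, so the guide checks there failed. In the 34.05 s overhead picture it looked unchanged.
- **Pile:** the pieces still in the pile measured within 1 mm of their start positions at the overhead checks. One overhead check, after placing the shorter offcut, was blocked by the arm. The next check, with the longer offcut off the pile, showed the sanding block unmoved.
- **Tape measure and masking tape:** both measured where they started, to within 1 mm.
- **Gripper:** at hand-in it was open, about 0.21 m above the bench, and touching nothing.

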